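# Load the balcony solar dryer and aim its sun mirror

### The arm

A 6-joint arm with a two-finger parallel gripper is mounted at the origin on the work surface. World frame = base frame: x ahead of the robot, y to its left, z up, the work surface at z = 0. Lengths are in m, angles in rad, forces in N, time in s.
With the tool pointing down it reaches from about 0.4 to 0.825 m from the base axis. Payload 7 kg.
Tool frame: the origin (TCP) lies on the centre line of the jaws, within the pads' length; the fingertips stand 22 mm ahead of it and the grasp point (between the pads) lies 3 mm ahead of it; z points along the fingers, y is the line along which they close (so a half turn about z gives the same grasp; the last joint's range is limited). The gripper opens to 88 mm and grips with 3 to 60 N. Pads are 19 mm wide; open, the fingers measure 130 mm over their backs; the gripper's body (78 mm by 193 mm) begins 47 mm behind the grasp point.
Start: joints at [1.517, 0.359, 0.012, 0, -1.224, -0.288], TCP at [0.226, 0.636, 0.249] pointing down, gripper open.
Joint ranges: [-3.07, 3.07], [-1.43, 2.12], [-1.02, 1.25], [-3.03, 1.67], [-3.05, -0], [-3.03, 3.03]. Speed limits (rad/s): [2.39, 2.39, 3.01, 3.14, 3.14, 3.14].

### API

Orientations are given as [roll, pitch, yaw] about the fixed x, y, z axes, in that order (R = Rz(yaw) Ry(pitch) Rx(roll)).
In Python, from station import monitor, viewer, order gives the robot as it stands. The module is installed in compiled form; this text tells all that it offers.
- The arm moves only by the tool servo_tool, never from a script. Its argument "targets" is a list of rows, each an object with "angular": the turn, a rotation vector about the tool's x, y, z in degrees, a list of three; "xyz": the shift along the tool's x, y, z in cm, a list of three; "claw": the finger opening in cm, from 0 to 8.76. A call has 1 to 20 rows; each row shifts and turns the commanded pose from where the row before left it, along the tool's axes as they then stand; what a row does not reach is not made up. A row lasts 1/10 s, in which the tool goes at most 50 mm and 8.59 degrees, less where a joint would pass 70% of its speed; a pose out of reach is approached as far as the arm can. A call is refused whole if a number of a shift passes 5 or a number of a turn 8.59, either way. A call with a gripper value outside its range is refused whole. The fingers move at their own pace and stop on an object; "force" is the grip in N (left out, the last holds). Time passes only in rows, so rows that do not move let the fingers close. It gives the time, the measured TCP pose, the force, the opening and the grip force at its end, in the units of the state.
- monitor.get_state(): the state, without advancing time (a new reading comes with each control period).
- viewer.grab_frame(name): name is "side" or "top" or "wrist"; returns a dict with "color" (384x512x3 uint8, blue, green, red), "fovy" (degrees; the focal length in pixels is half the picture's height over the tangent of half this angle, whatever the lens; pixels are square), "cx", "cy" (the principal point, pixels), "k1" (the pictures are not rectified: a ray, as slopes to the right and down, at radius r is drawn at 1 + k1 r^2 times it, then the intrinsics apply), "R" (3x3) and "t" (3): a world point X has camera coordinates R X + t. Camera axes: x right, y down, z forward; pixel columns grow to the right and rows downward; lengths in m; the calibration is good to about 2 mm. A picture is of the moment at which its call begins. There is no depth.
- order.job_done(): hands the job in; it is judged then, once.
The state is a dict: "t": time; "q": joint angles; "qd": joint speeds; "joint_efforts": joint torques, N m; "eef_pos": TCP position; "ee_rot": TCP orientation; "force": force on the tool from outside, world axes, zero at the start; "moment": the same for the moment, N m; "width": finger opening in m; "gripper_force": force on a finger pad.
Only numpy, scipy, OpenCV 4.12 (cv2) and the standard library are available. Lean on these libraries where they do the work, as an engineer would, in place of code of your own. Each camera call takes 0.05 s, during which the arm holds its last target. There are 200 camera calls.

### The job

Get the little solar dryer going: lay every meju block flat in a bay of its own on the dryer's bottom tray, lower the persimmon tray over them so that its four lugs drop fully home in the corner posts, and swing the red-knobbed latch right over the tray's rim. Also turn the two screws of the sun mirror until the patch of sunlight lies wholly inside the white ring on the black collector. Carry the persimmon tray level enough that nothing would tumble out, and leave the jar and the crock lid alone.

Things in the scene. Friction and masses are not known exactly. Their poses are not given: they have to be found in the camera images.
- tray_low (a point): centre of the floor (upper face) of the dryer's bottom tray, 44 mm above the table; z up, x the short way of the tray, y the long way. Fixed on a white box 155 x 415 mm (x, y). Two ribs along x, 5 mm wide, 8 mm high, at y +-45 mm, part it into three bays in a row along y, 125 mm (x) by 85 to 87 mm (y). Wooden sides 5 mm thick, 18 mm high stand at x +-65, y +-135 mm.
- post (a point): centre of the top of one of the four wooden corner posts, 30 mm square, on the dryer; this one at the bottom tray's x +52.5, y +152.5 mm, the others at x +-52.5, y +-152.5 mm. Tops 60 mm above the bottom tray's floor; each has a square socket 22 mm wide and 14 mm deep in its top.
- bay1 (a point): centre of the floor of bay 1, one of three, on the bottom tray's floor; axes as the tray's (tray x 0, y -90 mm). One meju block lies in it with its 100 mm length along x.
- bay2 (a point): centre of the floor of bay 2, one of three, on the bottom tray's floor; axes as the tray's (tray x 0, y 0 mm). One meju block lies in it with its 100 mm length along x.
- bay3 (a point): centre of the floor of bay 3, one of three, on the bottom tray's floor; axes as the tray's (tray x 0, y 90 mm). One meju block lies in it with its 100 mm length along x.
- meju1_mid (a point): centre of a meju block (pressed soybean brick, light brown with two straw bands), 100 mm long (its x), 52 mm wide (its y), 50 mm high (its z), about 0.24 kg; loose, starting flat on the table. Only two or three of the four are there.
- meju2_mid (a point): centre of a meju block (pressed soybean brick, light brown with two straw bands), 100 mm long (its x), 52 mm wide (its y), 50 mm high (its z), about 0.24 kg; loose, starting flat on the table. Only two or three of the four are there.
- meju3_mid (a point): centre of a meju block (pressed soybean brick, light brown with two straw bands), 100 mm long (its x), 52 mm wide (its y), 50 mm high (its z), about 0.24 kg; loose, starting flat on the table. Only two or three of the four are there.
- meju4_mid (a point): centre of a meju block (pressed soybean brick, light brown with two straw bands), 100 mm long (its x), 52 mm wide (its y), 50 mm high (its z), about 0.24 kg; loose, starting flat on the table. Only two or three of the four are there.
- tray_bar (a point): middle of the persimmon tray's carrying bar: level, wooden, along the tray's x, 14 mm wide (tray y), 18 mm high, straight above the tray's centre, on uprights at x +-57 mm. Grasp it here from above; the tray (0.55 kg) hangs balanced. It is 105 mm above the lug tips, so 153 mm above the bottom tray's floor when seated. Persimmons (fixed) stand 36 mm above the lug tips.
- tray_up (a point): centre of the underside of the persimmon tray, 135 (its x) x 335 mm (its y), sides 22 mm above this point. Four tapered round lugs 14 mm thick, 12 mm long hang below it at x +-52.5, y +-152.5 mm; half a turn makes no difference. Fully home this point is 60 mm straight above tray_low, x axes parallel; play 4 mm. Loose; starts on the table about a quarter turn from the dryer.
- latch (a joint): swing latch turning about a vertical post at the -y end of the dryer: 0 = closed, arm along the bottom tray's +y over the rim, against a stop; grows anticlockwise from above as it opens, to 2.4 rad (pi/2: arm along the tray's -x). Starts at 1.6 to 2.3, clear of the tray. The arm reaches 62 mm, 2 mm above the seated tray's rim. Stays where left (0.06 N m). Closed: below about 0.2 rad.
- latch_knob (a point): middle of the red upright knob on the latch arm: 18 mm thick, 36 mm high (this point is 20 mm above the arm's upper face), 45 mm from the pivot axis, 112 mm above the bottom tray's floor. The pivot axis is at tray_low x 0, y -190 mm.
- screw_pan (a joint): blue knob, one of the sun mirror's two adjusting screws, on a fixed post beside the mirror, axis vertical. rad, positive anticlockwise from above, range -2.55 to 2.55. +1 rad moves the sunlight patch about 16 mm along the ring's +y. Stays where it is left (0.04 N m).
- screw_pan_grip (a point): point on the axis of the blue screw knob at the height to grip: the knob is a fluted cylinder 30 mm thick, 30 mm high, its top 13 mm above this point; 25 mm below this point is the plate under the knob. The two knobs are 90 mm apart.
- screw_tilt (a joint): orange knob, the other adjusting screw, on the mirror's yoke straight above the mirror, as the blue one (same size, sense, range and stiffness). +1 rad moves the sunlight patch about 16 mm along the ring's +x (away from the mirror).
- screw_tilt_grip (a point): point on the axis of the orange screw knob at the height to grip, as for the blue one.
- sun_spot (a point): centre of the round patch of reflected sunlight (pale yellow disc, 60 mm across) on the flat black collector.
- ring (a point): centre of the white ring (inner diameter 78 mm) on the black collector, 234 mm square in its aluminium frame, 50 mm high, joined to the far side of the dryer. z up, x points away from the mirror, y to the left as seen from the mirror.
- mirror_mount: the sun mirror: a round mirror 110 mm across in an aluminium yoke 130 mm wide on a column, fixed to the table just behind the dryer; origin under the mirror on the table. 237 mm high, with the knobs 275 mm; the blue screw's post stands 90 mm to its +y.
- jar: clear screw-top jar with red cap, 90 mm across, 150 mm high; origin centre of its underside. Leave it alone.
- crock_lid: dark brown ceramic crock lid, 160 mm across, 54 mm high; origin centre of its underside. Leave it alone.
Not all that is in view belongs to the job. Leave any turquoise look-alike of the part that bears meju1_mid alone. Leave any blue look-alike of the part that bears meju2_mid alone.

How it is judged:
By the outcome, as a careful person would: the job done as asked, in the order asked, and still so for the second after the job is handed in, with the robot touching nothing.
Of meju1, meju2, meju3, meju4 only 2 to 3 are there at a start; the rules pass over those that are not, and their reading is None.
At some moment in a run one of meju1, meju2, meju3, meju4 may be knocked a few centimetres aside while the robot is not near it.
It also fails if it takes over 210 s, if anything falls off the work surface, if the arm or the gripper's body presses on something with over 40 N, if the wrist force passes 120 N, or if a joint passes its speed limit or range.

## Working session

There is one attempt and no reset: what is moved stays moved. The work goes in short steps, Python scripts to look and compute and a tool call to move; the robot and the scene stay as the last step left them, time stands still between calls to the robot, and variables do not carry over. Pictures are saved under pics/ and viewed, at most 16 in all, crops included, and the job is handed in when it is done.

Besides the shell and the picture viewer there is one more tool, called after ">>>" as name([rows], argument=value, ...), one row to a line, values as JSON. servo_tool: Moves the arm, as the interface text tells. Its arguments: {"type":"object","properties":{"targets":{"type":"array"},"force":{"type":"number"}},"required":["targets"]}

```bash
mkdir -p pics; cat > h.py <<'E'
import numpy as np, cv2
from station import monitor, viewer, order
def grab(n,save=None):
    f=viewer.grab_frame(n)
    if save: cv2.imwrite('pics/'+save,f['color'])
    f['f']=f['color'].shape[0]/2/np.tan(np.radians(f['fovy'])/2); f['R']=np.array(f['R']); f['t']=np.array(f['t'])
    return f
def ray(f,u,v):
    x=np.array([(u-f['cx'])/f['f'],(v-f['cy'])/f['f']]); s=x.copy()
    for _ in range(30): s=x/(1+f['k1']*(s@s))
    return -f['R'].T@f['t'], f['R'].T@np.array([s[0],s[1],1])
def at(f,u,v,z):
    c,d=ray(f,u,v); return c+d*(z-c[2])/d[2]
def proj(f,X):
    p=f['R']@np.array(X)+f['t']; s=p[:2]/p[2]; s=s*(1+f['k1']*(s@s)); return s*f['f']+[f['cx'],f['cy']]
E
python3 - <<'E'
from h import *
import pickle
fs={n:grab(n,n+'0.png') for n in('top','side','wrist')}
pickle.dump(fs,open('f0.pkl','wb'))
for n,f in fs.items(): print(n,f['fovy'],f['cx'],f['cy'],f['k1'],(-f['R'].T@f['t']).round(3),f['R'].round(2).tolist())
s=monitor.get_state();print(s)
cv2.imwrite('pics/ts.png',cv2.resize(fs['top']['color'],(800,600),interpolation=cv2.INTER_CUBIC))
cv2.imwrite('pics/ss.png',cv2.resize(fs['side']['color'],(800,600),interpolation=cv2.INTER_CUBIC))
E
```

```text
top 46.38565889904322 253.42498105710493 187.00987994485655 0.030066405193071005 [0.467 0.095 1.718] [[-0.0, -1.0, 0.01], [-1.0, 0.0, -0.05], [0.05, -0.01, -1.0]]
side 47.431202092909714 253.67192930651618 193.94909163805372 -0.1718569979562134 [ 0.399 -0.92   1.211] [[0.99, -0.14, 0.01], [-0.09, -0.7, -0.71], [0.11, 0.7, -0.71]]
wrist 58.06773371697096 254.73039425355762 191.7997624432209 0.022569388674223007 [0.305 0.609 0.384] [[-0.34, -0.94, 0.0], [-0.9, 0.32, 0.31], [-0.29, 0.1, -0.95]]
{'t': 0.15, 'q': array([ 1.51711665e+00,  3.59243884e-01,  1.12654968e-02, -2.50311853e-04,
       -1.22411372e+00, -2.88096208e-01]), 'qd': array([ 0.00034839, -0.00056558,  0.00401906,  0.00089101,  0.00097022,
        0.00201011]), 'joint_efforts': array([-8.67618437e-04, -5.83279037e+01,  2.93288755e+01,  7.00119987e+00,
        8.75966332e-03, -1.15085904e-04]), 'eef_pos': array([0.22614542, 0.63562032, 0.24782309]), 'ee_rot': array([ 3.14028341e+00, -1.42557280e-04, -3.41860990e-01]), 'force': array([0.45130608, 0.37725798, 0.50823668]), 'moment': array([ 0.05224726,  0.04880544, -0.03357917]), 'gripper_force': 0.0, 'width': 0.08785973381652999}
```

View pics/ts.png

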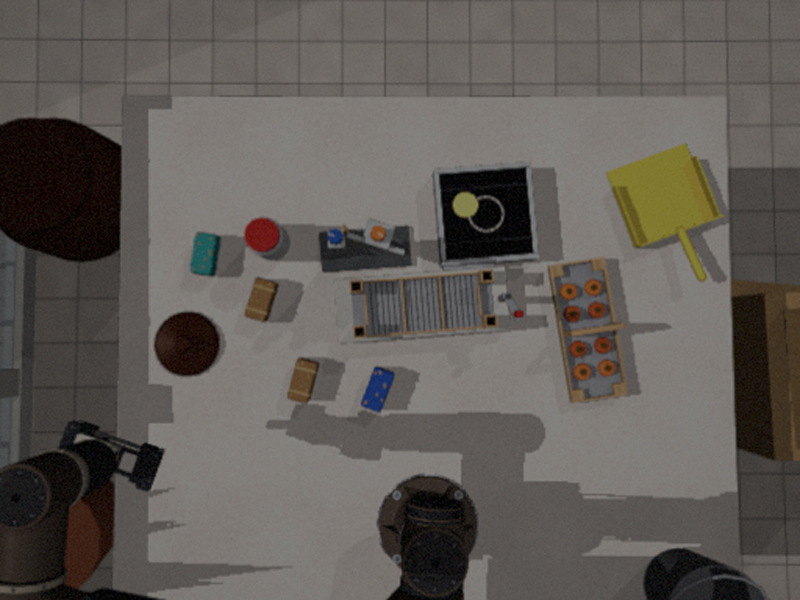

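View pics/ss.png

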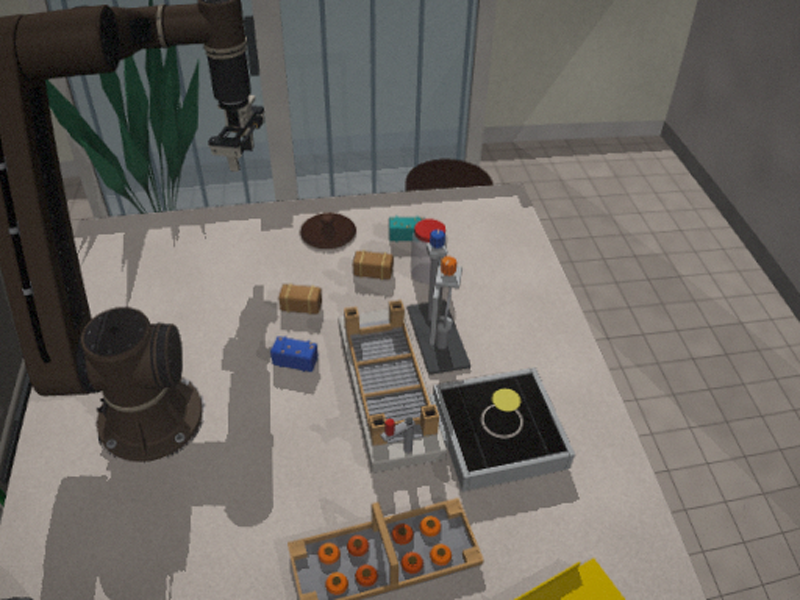

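The top view shows four box-shaped things. Brown with straw bands at (261,299) and (303,380) are the meju. Turquoise (205,253) and blue (377,389) are look-alikes to leave alone. I'll confirm with an enlarged crop.

```bash
python3 - <<'E'
from h import *
import pickle
fs=pickle.load(open('f0.pkl','rb'))
im=fs['top']['color']
a=cv2.resize(im[135:270,110:310],(800,540),interpolation=cv2.INTER_CUBIC)   # x4
cv2.imwrite('pics/c1.png',cv2.convertScaleAbs(a,alpha=1.5))
b=cv2.resize(im[95:265,260:420],(560,595),interpolation=cv2.INTER_CUBIC) #x3.5
cv2.imwrite('pics/c2.png',cv2.convertScaleAbs(b,alpha=1.5))
E
```

```text
(no output)
```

View pics/c1.png

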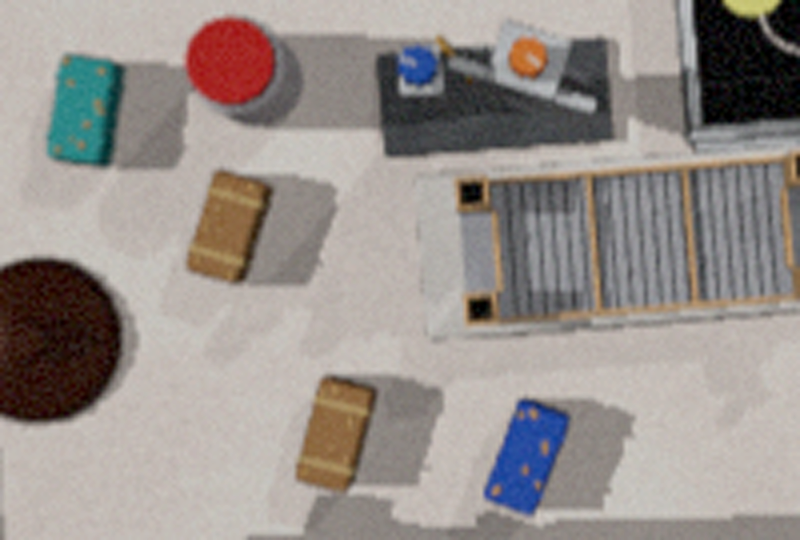

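View pics/c2.png

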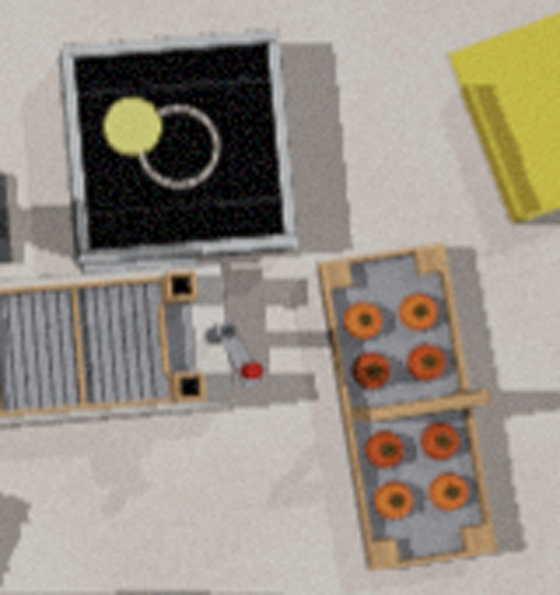

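```bash
cat > m.py <<'E'
from h import *
from scipy.optimize import minimize
def mejumask(f):
    h=cv2.cvtColor(cv2.GaussianBlur(f['color'],(3,3),0),cv2.COLOR_BGR2HSV)
    return cv2.inRange(h,(8,90,40),(28,255,255))
def box(x,y,th,z0=0,L=.1,W=.052,H=.05):
    c,s=np.cos(th),np.sin(th)
    return [(x+c*a-s*b,y+s*a+c*b,z) for a in(-L/2,L/2) for b in(-W/2,W/2) for z in(z0,z0+H)]
def fit(views,p0,z0=0):
    S=8
    def sil(f,p,roi):
        pts=(np.array([proj(f,X) for X in box(*p,z0)])-roi[:2])*S+S/2
        m=np.zeros((roi[3]*S,roi[2]*S),np.uint8)
        cv2.fillConvexPoly(m,cv2.convexHull(pts.astype(np.float32)).astype(np.int32),255)
        return cv2.resize(m,(roi[2],roi[3]),interpolation=cv2.INTER_AREA).astype(float)/255
    data=[]
    for f in views:
        c=proj(f,(p0[0],p0[1],z0+.025)).astype(int); r=24 if f['t'][2]>.9 else 110
        roi=(c[0]-r,c[1]-r,2*r,2*r); mk=mejumask(f); 
        n,lab,st,ce=cv2.connectedComponentsWithStats(mk)
        i=1+np.argmin(np.linalg.norm(ce[1:]-c,axis=1)+1e3*(st[1:,4]<60))
        M=np.zeros((2*r,2*r)); src=(lab==i)
        src=cv2.morphologyEx(src.astype(np.uint8),cv2.MORPH_CLOSE,np.ones((5,5)))
        M=cv2.getRectSubPix(np.pad(src*255,0).astype(np.uint8),(2*r,2*r),(c[0]-.5,c[1]-.5))/255.
        data.append((f,roi,M))
    def cost(q):
        p=[q[0]/100,q[1]/100,q[2]/10]
        return sum(((sil(f,p,roi)-M)**2).sum()/M.sum() for f,roi,M in data)
    best=None
    for d in(-.3,0,.3):
        r=minimize(cost,[p0[0]*100,p0[1]*100,(p0[2]+d)*10],method='Nelder-Mead',options=dict(initial_simplex=np.array([[p0[0]*100,p0[1]*100,(p0[2]+d)*10]]*4)+np.vstack([np.zeros(3),np.eye(3)*1.5])))
        if best is None or r.fun<best.fun: best=r
    return best.x/[100,100,10],best.fun
E
python3 - <<'E'
from m import *
import pickle
fs=pickle.load(open('f0.pkl','rb')); T,S=fs['top'],fs['side']
n=lambda u,v:(110+u/4-.4,135+v/4-.4); n2=lambda u,v:(260+u/3.5-.4,95+v/3.5-.4)
for p in[(228,227),(337,434)]:
    X=at(T,*n(*p),.04); print(X.round(3), proj(S,X)*1.5625)
    for v in([T],[S],[T,S]): print(fit(v,[X[0],X[1],-.25]))
P={}
for k,p in dict(a=n(473,194),b=n(482,308),c=n2(180,285),d=n2(189,386)).items(): P[k]=at(T,*p,.1); print(k,P[k].round(4),proj(S,P[k])*1.5625)
c=sum(P.values())/4; yv=(P['a']+P['b']-P['c']-P['d']); print('tray',c,np.linalg.norm(yv)/2,'yaw y',np.arctan2(-yv[0],yv[1]))
xv=P['a']+P['c']-P['b']-P['d'];print(np.linalg.norm(xv)/2,np.arctan2(xv[1],xv[0]))
for k,p,z in[('knob',n2(251,370),.17),('pivot',n2(222,333),.14),('blue',n(416,66),.275),('orange',n(528,57),.275),('jar',n(231,60),.15),('ring',n2(179,147),.05),('sun',n2(133,126),.05)]:print(k,at(T,*p,z).round(3),proj(S,at(T,*p,z))*1.5625)
# persimmon tray rim corners/bar ends
for k,p,z in[('bar0',n2(357,411),.114),('bar1',n2(489,396),.114),('r00',n2(320,264),.034),('r01',n2(441,246),.034),('r10',n2(371,567),.034),('r11',n2(494,550),.034)]:print(k,at(T,*p,z).round(3),proj(S,at(T,*p,z))*1.5625)
E
```

```text
[0.543 0.396 0.04 ] [372.16262556 260.63043267]
(array([ 0.54354643,  0.397533  , -0.31917021]), np.float64(0.17836055405804396))
(array([ 0.54513071,  0.39980867, -0.11782084]), np.float64(0.15450778704281456))
(array([ 0.5445898 ,  0.39870524, -0.14094261]), np.float64(0.3672547275035578))
[0.35  0.294 0.04 ] [299.23832308 294.93161616]
(array([ 0.35029687,  0.29563804, -0.29754844]), np.float64(0.17798241934920134))
(array([ 0.35043351,  0.30033819, -0.04472872]), np.float64(0.20307026956719673))
(array([ 0.34917725,  0.29685156, -0.21080803]), np.float64(0.4168600982974401))
a [0.5698 0.1653 0.1   ] [395.46634633 306.37394896]
b [0.4669 0.1572 0.1   ] [351.01859499 313.1393843 ]
c [ 0.595  -0.1361  0.1   ] [429.60288501 411.75670192]
d [ 0.4904 -0.1444  0.1   ] [378.06689466 420.98311563]
tray [0.53050779 0.01050248 0.1       ] 0.30249495222010203 yaw y 0.08045560884841801
0.1040724991259278 0.07906398334607011
knob [ 0.505 -0.196  0.17 ] [389.20586683 420.75470219]
pivot [ 0.543 -0.172  0.14 ] [407.25448529 417.73650404]
blue [0.662 0.204 0.275] [436.26355005 233.0561332 ]
orange [0.67  0.113 0.275] [447.82307148 260.22076243]
jar [0.685 0.375 0.15 ] [429.52195851 228.10109314]
ring [ 0.747 -0.144  0.05 ] [501.30677853 420.38511919]
sun [ 0.77  -0.094  0.05 ] [506.00555778 400.27712628]
bar0 [ 0.464 -0.314  0.114] [375.58716258 494.85513192]
bar1 [ 0.479 -0.449  0.114] [394.68252151 563.99884586]
r00 [ 0.623 -0.297  0.034] [456.66169156 497.35910781]
r01 [ 0.642 -0.428  0.034] [481.21182181 558.75828161]
r10 [ 0.298 -0.346  0.034] [288.52456071 541.5407578 ]
r11 [ 0.316 -0.478  0.034] [302.85638596 609.10292023]
```

>>> servo_tool([
  {"xyz":[3.1,1.0,0],"angular":[0,0,0],"claw":8.7},
  {"xyz":[3.1,1.0,0],"angular":[0,0,0],"claw":8.7},
  {"xyz":[3.1,1.0,0],"angular":[0,0,0],"claw":8.7},
  {"xyz":[3.1,1.0,0],"angular":[0,0,0],"claw":8.7},
  {"xyz":[3.1,1.0,0],"angular":[0,0,0],"claw":8.7},
  {"xyz":[3.1,1.0,0],"angular":[0,0,0],"claw":8.7},
  {"xyz":[3.1,1.0,0],"angular":[0,0,0],"claw":8.7},
  {"xyz":[3.1,1.0,0],"angular":[0,0,0],"claw":8.7},
  {"xyz":[3.1,1.0,0],"angular":[0,0,0],"claw":8.7},
  {"xyz":[3.1,1.0,0],"angular":[0,0,0],"claw":8.7},
  {"xyz":[3.1,1.0,0],"angular":[0,0,0],"claw":8.7},
  {"xyz":[3.1,1.0,0],"angular":[0,0,0],"claw":8.7},
  {"xyz":[0,0,0],"angular":[0,0,0],"claw":8.7},
  {"xyz":[0,0,0],"angular":[0,0,0],"claw":8.7},
])

```text
t: 1.55
eef_pos: [0.5369, 0.3974, 0.248]
ee_rot: [3.141, 0.0, -0.344]
force: [-0.8, -0.4, 0.5]
width: 0.0869
gripper_force: 0.0
```

```bash
cat > plan.py <<'E'
from h import *
from scipy.spatial.transform import Rotation as Ro
def plan(x,y,z,yaw=None):
    "shift (cm) in present tool axes and turn (deg about tool z) from measured pose to target TCP"
    s=monitor.get_state(); p=np.array(s['eef_pos']); R=Ro.from_euler('xyz',s['ee_rot'])
    d=R.inv().apply(np.array([x,y,z])-p)*100
    t=None if yaw is None else np.degrees((R.inv()*Ro.from_euler('xyz',[np.pi,0,yaw])).as_rotvec())
    print('t',round(s['t'],2),'p',p.round(4),'rpy',np.array(s['ee_rot']).round(3),'q',np.array(s['q']).round(2),'F',np.array(s['force']).round(1),'w',round(s['width'],4),'\n shift cm',d.round(2),'turn',None if t is None else t.round(1))
E
python3 - <<'E'
from m import *; from plan import plan
f=grab('wrist','w1.png')
print(fit([f],[.544,.398,-.3]))
plan(.544,.398,.043,-.3)
E
```

```text
(array([ 0.54101481,  0.39978682, -0.28795527]), np.float64(0.09151658619073243))
t 1.6 p [0.5364 0.398  0.2482] rpy [ 3.141  0.    -0.342] q [ 0.93  0.35 -0.   -0.   -1.22  0.3 ] F [-0.3 -0.3  0.2] w 0.0871 
 shift cm [ 0.72 -0.26 20.52] turn [ 0.   0.  -2.4]
```

View pics/w1.png

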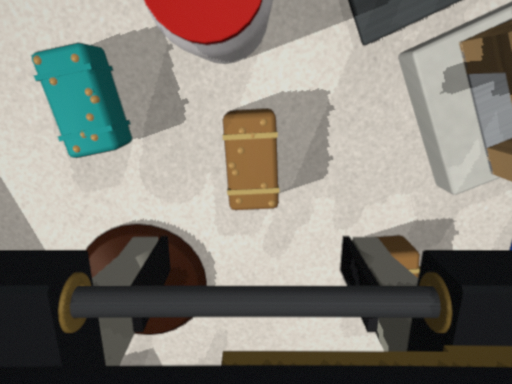

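The meju sits at (251,160) in the wrist view with straw bands, so it is the right part. Next I'll descend and grip it.

>>> servo_tool([
  {"xyz":[0.4,-0.4,1.7],"angular":[0,0,-3.1],"claw":8.7},
  {"xyz":[0,0,3],"angular":[0,0,0],"claw":8.7},
  {"xyz":[0,0,3],"angular":[0,0,0],"claw":8.7},
  {"xyz":[0,0,3],"angular":[0,0,0],"claw":8.7},
  {"xyz":[0,0,3],"angular":[0,0,0],"claw":8.7},
  {"xyz":[0,0,3],"angular":[0,0,0],"claw":8.7},
  {"xyz":[0,0,2],"angular":[0,0,0],"claw":8.7},
  {"xyz":[0,0,2],"angular":[0,0,0],"claw":8.7},
  {"xyz":[0,0,0],"angular":[0,0,0],"claw":8.7},
  {"xyz":[0,0,0],"angular":[0,0,0],"claw":4.5},
  {"xyz":[0,0,0],"angular":[0,0,0],"claw":4.5},
  {"xyz":[0,0,0],"angular":[0,0,0],"claw":4.5},
  {"xyz":[0,0,0],"angular":[0,0,0],"claw":4.5},
  {"xyz":[0,0,0],"angular":[0,0,0],"claw":4.5},
  {"xyz":[0,0,0],"angular":[0,0,0],"claw":4.5},
  {"xyz":[0,0,0],"angular":[0,0,0],"claw":4.5},
], force=20)

```text
t: 3.2
eef_pos: [0.5417, 0.4006, 0.0422]
ee_rot: [-3.141, -0.0, -0.288]
force: [-0.9, -1.8, 6.4]
width: 0.0521
gripper_force: 20.0
```

>>> servo_tool([
  {"xyz":[0,0,-2],"angular":[0,0,0],"claw":4.5},
  {"xyz":[0,0,-4],"angular":[0,0,0],"claw":4.5},
  {"xyz":[0,0,-4],"angular":[0,0,0],"claw":4.5},
  {"xyz":[0,0,-4],"angular":[0,0,0],"claw":4.5},
  {"xyz":[0,0,-4],"angular":[0,0,0],"claw":4.5},
  {"xyz":[0,0,-2],"angular":[0,0,0],"claw":4.5},
])

```text
t: 3.8
eef_pos: [0.5425, 0.4013, 0.2456]
ee_rot: [-3.137, -0.002, -0.288]
force: [0.9, -0.2, -2.0]
width: 0.0516
gripper_force: 20.0
```

>>> servo_tool([
  {"xyz":[0,0,0],"angular":[0,0,8.4],"claw":4.5},
  {"xyz":[0,0,0],"angular":[0,0,8.4],"claw":4.5},
  {"xyz":[0,0,0],"angular":[0,0,8.4],"claw":4.5},
  {"xyz":[0,0,0],"angular":[0,0,8.4],"claw":4.5},
  {"xyz":[0,0,0],"angular":[0,0,8.4],"claw":4.5},
  {"xyz":[0,0,0],"angular":[0,0,8.4],"claw":4.5},
  {"xyz":[0,0,0],"angular":[0,0,8.4],"claw":4.5},
  {"xyz":[0,0,0],"angular":[0,0,8.4],"claw":4.5},
  {"xyz":[0,0,0],"angular":[0,0,8.4],"claw":4.5},
  {"xyz":[0,0,0],"angular":[0,0,8.4],"claw":4.5},
  {"xyz":[0,0,0],"angular":[0,0,8.4],"claw":4.5},
  {"xyz":[0,0,0],"angular":[0,0,8.4],"claw":4.5},
  {"xyz":[0,0,0],"angular":[0,0,8.4],"claw":4.5},
  {"xyz":[0,0,0],"angular":[0,0,8.4],"claw":4.5},
  {"xyz":[0,0,0],"angular":[0,0,8.4],"claw":4.5},
  {"xyz":[0,0,0],"angular":[0,0,8.4],"claw":4.5},
  {"xyz":[0,0,0],"angular":[0,0,8.4],"claw":4.5},
  {"xyz":[0,0,0],"angular":[0,0,8.4],"claw":4.5},
  {"xyz":[0,0,0],"angular":[0,0,7.6],"claw":4.5},
  {"xyz":[0,0,0],"angular":[0,0,0],"claw":4.5},
])

```text
t: 5.8
eef_pos: [0.5414, 0.4005, 0.2408]
ee_rot: [-3.141, -0.001, -3.061]
force: [-0.0, -0.0, -2.2]
width: 0.052
gripper_force: 20.0
```

```bash
python3 -c "
from plan import *
plan(.5233,.1002,.22,.08-np.pi)"
```

```text
t 5.8 p [0.5414 0.4005 0.2408] rpy [-3.141e+00 -1.000e-03 -3.061e+00] q [ 0.93  0.36 -0.   -0.   -1.21 -2.42] F [-0.  -0.  -2.2] w 0.052 
 shift cm [  4.2  -29.78   2.1 ] turn [-0.  -0.1  0. ]
```

>>> servo_tool([
  {"xyz":[0.42,-2.98,0],"angular":[0,0,0],"claw":4.5},
  {"xyz":[0.42,-2.98,0],"angular":[0,0,0],"claw":4.5},
  {"xyz":[0.42,-2.98,0],"angular":[0,0,0],"claw":4.5},
  {"xyz":[0.42,-2.98,0],"angular":[0,0,0],"claw":4.5},
  {"xyz":[0.42,-2.98,0],"angular":[0,0,0],"claw":4.5},
  {"xyz":[0.42,-2.98,0],"angular":[0,0,0],"claw":4.5},
  {"xyz":[0.42,-2.98,0],"angular":[0,0,0],"claw":4.5},
  {"xyz":[0.42,-2.98,0],"angular":[0,0,0],"claw":4.5},
  {"xyz":[0.42,-2.98,0],"angular":[0,0,0],"claw":4.5},
  {"xyz":[0.42,-2.98,0],"angular":[0,0,0],"claw":4.5},
  {"xyz":[0,0,0],"angular":[0,0,0],"claw":4.5},
  {"xyz":[0,0,0],"angular":[0,0,0],"claw":4.5},
])

```text
t: 7.0
eef_pos: [0.5242, 0.0995, 0.2416]
ee_rot: [3.141, 0.0, -3.058]
force: [0.5, 0.0, -2.3]
width: 0.0519
gripper_force: 20.0
```

```bash
python3 - <<'E'
from plan import *
plan(.5233,.1002,.088,.08-np.pi)
f=grab('wrist'); 
im=f['color'].copy()
c,s=np.cos(.08),np.sin(.08)
for x in(-.0525,.0525):
  for y in(-.1525,.1525):
    X=(.5305+c*x-s*y,.0105+s*x+c*y,.104); u=proj(f,X); print(u.round(0)); cv2.circle(im,tuple(int(k) for k in u),2,(0,255,0),-1)
cv2.imwrite('pics/w2.png',im)
import pickle; pickle.dump(f,open('w2.pkl','wb'))
E
```

```text
t 7.0 p [0.5242 0.0995 0.2416] rpy [ 3.141  0.    -3.058] q [ 0.56  0.13 -0.31 -0.   -1.13 -2.04] F [ 0.5  0.  -2.3] w 0.0519 
 shift cm [ 0.09  0.07 15.36] turn [0.  0.  0.2]
[-62. 119.]
[335. 121.]
[-27. 243.]
[326. 244.]
```

View pics/w2.png

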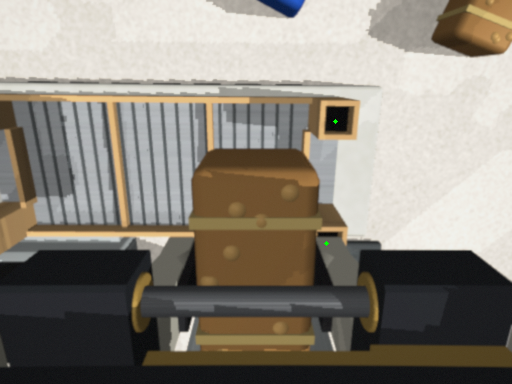

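The wrist view puts the visible socket at (337,120) against a predicted (335,121), so the dryer pose is good to about 2 mm. Lowering meju A into bay 3.

>>> servo_tool([
  {"xyz":[0.1,0.1,2],"angular":[0,0,0],"claw":4.5},
  {"xyz":[0,0,2.5],"angular":[0,0,0],"claw":4.5},
  {"xyz":[0,0,2.5],"angular":[0,0,0],"claw":4.5},
  {"xyz":[0,0,2.5],"angular":[0,0,0],"claw":4.5},
  {"xyz":[0,0,2.5],"angular":[0,0,0],"claw":4.5},
  {"xyz":[0,0,1.5],"angular":[0,0,0],"claw":4.5},
  {"xyz":[0,0,1],"angular":[0,0,0],"claw":4.5},
  {"xyz":[0,0,0.5],"angular":[0,0,0],"claw":4.5},
  {"xyz":[0,0,0.4],"angular":[0,0,0],"claw":4.5},
  {"xyz":[0,0,0.1],"angular":[0,0,0],"claw":4.5},
  {"xyz":[0,0,0],"angular":[0,0,0],"claw":4.5},
])

```text
t: 8.15
eef_pos: [0.5235, 0.1013, 0.087]
ee_rot: [3.141, 0.001, -3.059]
force: [0.7, -0.5, -1.6]
width: 0.0517
gripper_force: 20.0
```

>>> servo_tool([
  {"xyz":[0,0,0.1],"angular":[0,0,0],"claw":4.5},
  {"xyz":[0,0,0],"angular":[0,0,0],"claw":7.5},
  {"xyz":[0,0,0],"angular":[0,0,0],"claw":7.5},
  {"xyz":[0,0,0],"angular":[0,0,0],"claw":7.5},
  {"xyz":[0,0,0],"angular":[0,0,0],"claw":7.5},
  {"xyz":[0,0,-2],"angular":[0,0,0],"claw":7.5},
  {"xyz":[0,0,-4],"angular":[0,0,0],"claw":8.7},
  {"xyz":[0,0,-4],"angular":[0,0,0],"claw":8.7},
  {"xyz":[0,0,-4],"angular":[0,0,0],"claw":8.7},
  {"xyz":[0,0,-2],"angular":[0,0,0],"claw":8.7},
  {"xyz":[0,0,0],"angular":[0,0,0],"claw":8.7},
])

```text
t: 9.25
eef_pos: [0.5247, 0.1017, 0.2494]
ee_rot: [3.139, 0.006, -3.059]
force: [0.5, 0.5, -0.8]
width: 0.0866
gripper_force: 0.0
```

```bash
python3 - <<'E'
from m import *; from plan import plan
T,S=grab('top'),grab('side')
print(fit([T],[.35,.296,-.3]),fit([S],[.35,.296,-.2]), fit([T],[.523,.1,.08],.044))
plan(.35,.296,.24,-.3-np.pi)
E
```

```text
(array([ 0.35 ,  0.296, -0.6  ]), np.float64(inf)) (array([ 0.3921494 ,  0.26145087, -0.14283198]), np.float64(0.1333719286710611)) (array([ 0.523,  0.1  , -0.22 ]), np.float64(inf))
t 9.35 p [0.5231 0.1012 0.2457] rpy [ 3.141e+00  1.000e-03 -3.059e+00] q [ 0.56  0.13 -0.31 -0.   -1.14 -2.05] F [ 0.5 -0.1 -0.3] w 0.0869 
 shift cm [15.65 20.84  0.58] turn [ 0.   0.  21.9]m.py:28: RuntimeWarning: divide by zero encountered in scalar divide
  return sum(((sil(f,p,roi)-M)**2).sum()/M.sum() for f,roi,M in data)
  np.max(np.abs(fsim[0] - fsim[1:])) <= fatol):
```

The side view suggests meju B has been knocked to about (0.392, 0.261). I'll go above it and look.

>>> servo_tool([
  {"xyz":[1.5,2.14,0],"angular":[0,0,0],"claw":8.7},
  {"xyz":[1.5,2.14,0],"angular":[0,0,0],"claw":8.7},
  {"xyz":[1.5,2.14,0],"angular":[0,0,0],"claw":8.7},
  {"xyz":[1.5,2.14,0],"angular":[0,0,0],"claw":8.7},
  {"xyz":[1.5,2.14,0],"angular":[0,0,0],"claw":8.7},
  {"xyz":[1.5,2.14,0],"angular":[0,0,0],"claw":8.7},
  {"xyz":[1.5,2.14,0],"angular":[0,0,0],"claw":8.7},
  {"xyz":[1.2,2.14,0],"angular":[0,0,0],"claw":8.7},
  {"xyz":[0,0,0],"angular":[0,0,5],"claw":8.7},
  {"xyz":[0,0,0],"angular":[0,0,5],"claw":8.7},
  {"xyz":[0,0,0],"angular":[0,0,0],"claw":8.7},
  {"xyz":[0,0,0],"angular":[0,0,0],"claw":8.7},
])

```text
t: 10.55
eef_pos: [0.3922, 0.2617, 0.2446]
ee_rot: [-3.14, -0.001, 3.052]
force: [-0.1, -0.8, -0.2]
width: 0.0866
gripper_force: 0.0
```

```bash
python3 - <<'E'
from m import *; from plan import plan
f=grab('wrist','w3.png')
p,c=fit([f],[.392,.261,-.15]); print(p,c)
plan(p[0],p[1],.041,p[2]-np.pi)
E
```

```text
[ 0.38587642  0.26198667 -0.26895657] 0.08727822510485288
t 10.6 p [0.3924 0.2617 0.2448] rpy [-3.140e+00 -1.000e-03  3.051e+00] q [ 1.01  0.02 -0.42 -0.   -1.13 -2.67] F [0.1 0.6 0.2] w 0.0872 
 shift cm [ 6.300e-01 -1.000e-02  2.038e+01] turn [-0.1 -0.  10.2]
```

View pics/w3.png

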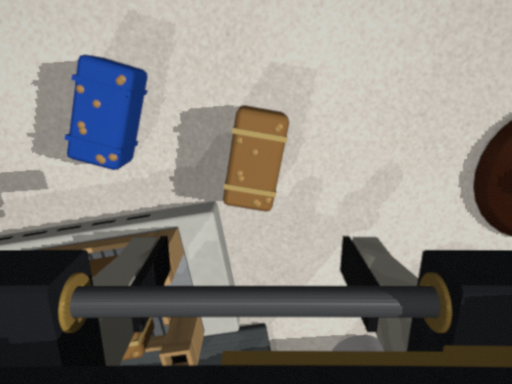

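>>> servo_tool([
  {"xyz":[0.6,0,1],"angular":[0,0,5.1],"claw":8.7},
  {"xyz":[0,0,2.4],"angular":[0,0,5.1],"claw":8.7},
  {"xyz":[0,0,3],"angular":[0,0,0],"claw":8.7},
  {"xyz":[0,0,3],"angular":[0,0,0],"claw":8.7},
  {"xyz":[0,0,3],"angular":[0,0,0],"claw":8.7},
  {"xyz":[0,0,3],"angular":[0,0,0],"claw":8.7},
  {"xyz":[0,0,3],"angular":[0,0,0],"claw":8.7},
  {"xyz":[0,0,2],"angular":[0,0,0],"claw":8.7},
  {"xyz":[0,0,0],"angular":[0,0,0],"claw":8.7},
  {"xyz":[0,0,0],"angular":[0,0,0],"claw":4.5},
  {"xyz":[0,0,0],"angular":[0,0,0],"claw":4.5},
  {"xyz":[0,0,0],"angular":[0,0,0],"claw":4.5},
  {"xyz":[0,0,0],"angular":[0,0,0],"claw":4.5},
  {"xyz":[0,0,0],"angular":[0,0,0],"claw":4.5},
  {"xyz":[0,0,0],"angular":[0,0,0],"claw":4.5},
  {"xyz":[0,0,0],"angular":[0,0,0],"claw":4.5},
], force=20)

```text
t: 12.2
eef_pos: [0.3866, 0.2626, 0.0421]
ee_rot: [3.141, 0.0, 2.872]
force: [-2.8, -0.9, 8.2]
width: 0.0522
gripper_force: 20.0
```

>>> servo_tool([
  {"xyz":[0,0,-2],"angular":[0,0,0],"claw":4.5},
  {"xyz":[0,0,-4],"angular":[0,0,0],"claw":4.5},
  {"xyz":[0,0,-4],"angular":[0,0,0],"claw":4.5},
  {"xyz":[0,0,-4],"angular":[0,0,0],"claw":4.5},
  {"xyz":[0,0,-4],"angular":[0,0,-5],"claw":4.5},
  {"xyz":[0,0,-2],"angular":[0,0,-5],"claw":4.5},
  {"xyz":[0,0,0],"angular":[0,0,-5],"claw":4.5},
  {"xyz":[0,0,0],"angular":[0,0,-5],"claw":4.5},
  {"xyz":[0,0,0],"angular":[0,0,0],"claw":4.5},
  {"xyz":[0,0,0],"angular":[0,0,0],"claw":4.5},
])

```text
t: 13.2
eef_pos: [0.3862, 0.2624, 0.2412]
ee_rot: [-3.141, -0.001, -3.065]
force: [-0.1, 0.1, -2.0]
width: 0.0513
gripper_force: 20.0
```

```bash
python3 -c "
from plan import *
plan(.5305,.0105,.24,.08-np.pi)"
```

```text
t 13.2 p [0.3862 0.2624 0.2412] rpy [-3.141e+00 -1.000e-03 -3.065e+00] q [ 1.02  0.02 -0.44 -0.   -1.12 -2.51] F [-0.1  0.1 -2. ] w 0.0513 
 shift cm [-12.47 -26.21   0.12] turn [-0.  -0.  -0.2]
```

>>> servo_tool([
  {"xyz":[-1.25,-2.62,0],"angular":[0,0,0],"claw":4.5},
  {"xyz":[-1.25,-2.62,0],"angular":[0,0,0],"claw":4.5},
  {"xyz":[-1.25,-2.62,0],"angular":[0,0,0],"claw":4.5},
  {"xyz":[-1.25,-2.62,0],"angular":[0,0,0],"claw":4.5},
  {"xyz":[-1.25,-2.62,0],"angular":[0,0,0],"claw":4.5},
  {"xyz":[-1.25,-2.62,0],"angular":[0,0,0],"claw":4.5},
  {"xyz":[-1.25,-2.62,0],"angular":[0,0,0],"claw":4.5},
  {"xyz":[-1.25,-2.62,0],"angular":[0,0,0],"claw":4.5},
  {"xyz":[-1.25,-2.62,0],"angular":[0,0,0],"claw":4.5},
  {"xyz":[-1.25,-2.62,0],"angular":[0,0,0],"claw":4.5},
  {"xyz":[0,0,2],"angular":[0,0,-0.2],"claw":4.5},
  {"xyz":[0,0,2.5],"angular":[0,0,0],"claw":4.5},
  {"xyz":[0,0,2.5],"angular":[0,0,0],"claw":4.5},
  {"xyz":[0,0,2.5],"angular":[0,0,0],"claw":4.5},
  {"xyz":[0,0,2.5],"angular":[0,0,0],"claw":4.5},
  {"xyz":[0,0,1.5],"angular":[0,0,0],"claw":4.5},
  {"xyz":[0,0,1],"angular":[0,0,0],"claw":4.5},
  {"xyz":[0,0,0.5],"angular":[0,0,0],"claw":4.5},
  {"xyz":[0,0,0.4],"angular":[0,0,0],"claw":4.5},
  {"xyz":[0,0,0],"angular":[0,0,0],"claw":4.5},
])

```text
t: 15.2
eef_pos: [0.5319, 0.0113, 0.0876]
ee_rot: [-3.142, 0.0, -3.06]
force: [0.4, -0.3, -2.3]
width: 0.0516
gripper_force: 20.0
```

>>> servo_tool([
  {"xyz":[0,0,0.1],"angular":[0,0,0],"claw":4.5},
  {"xyz":[0,0,0],"angular":[0,0,0],"claw":7.5},
  {"xyz":[0,0,0],"angular":[0,0,0],"claw":7.5},
  {"xyz":[0,0,0],"angular":[0,0,0],"claw":7.5},
  {"xyz":[0,0,0],"angular":[0,0,0],"claw":7.5},
  {"xyz":[0,0,-2],"angular":[0,0,0],"claw":7.5},
  {"xyz":[0,0,-4],"angular":[0,0,0],"claw":8.7},
  {"xyz":[0,0,-4],"angular":[0,0,0],"claw":8.7},
  {"xyz":[0,0,-4],"angular":[0,0,0],"claw":8.7},
  {"xyz":[0,0,-2],"angular":[0,0,0],"claw":8.7},
  {"xyz":[0,0,0],"angular":[0,0,0],"claw":8.7},
])

```text
t: 16.3
eef_pos: [0.5334, 0.0116, 0.2505]
ee_rot: [3.14, 0.007, -3.059]
force: [0.2, -0.4, -0.6]
width: 0.0869
gripper_force: 0.0
```

```bash
python3 -c "
from plan import *
plan(.4715,-.383,.26,.15)"
```

```text
t 16.3 p [0.5334 0.0116 0.2505] rpy [ 3.14   0.007 -3.059] q [ 0.39  0.12 -0.3   0.   -1.14 -1.88] F [ 0.2 -0.4 -0.6] w 0.0869 
 shift cm [  9.42 -38.81  -1.06] turn [ 6.000e-01 -1.000e-01  1.761e+02]
```

>>> servo_tool([
  {"xyz":[0.72,-2.98,0],"angular":[0,0,0],"claw":8.7},
  {"xyz":[0.72,-2.98,0],"angular":[0,0,0],"claw":8.7},
  {"xyz":[0.72,-2.98,0],"angular":[0,0,0],"claw":8.7},
  {"xyz":[0.72,-2.98,0],"angular":[0,0,0],"claw":8.7},
  {"xyz":[0.72,-2.98,0],"angular":[0,0,0],"claw":8.7},
  {"xyz":[0.72,-2.98,0],"angular":[0,0,0],"claw":8.7},
  {"xyz":[0.72,-2.98,0],"angular":[0,0,0],"claw":8.7},
  {"xyz":[0.72,-2.98,0],"angular":[0,0,0],"claw":8.7},
  {"xyz":[0.72,-2.98,0],"angular":[0,0,0],"claw":8.7},
  {"xyz":[0.72,-2.98,0],"angular":[0,0,0],"claw":8.7},
  {"xyz":[0.72,-2.98,0],"angular":[0,0,0],"claw":8.7},
  {"xyz":[0.72,-2.98,0],"angular":[0,0,0],"claw":8.7},
  {"xyz":[0.72,-2.98,0],"angular":[0,0,0],"claw":8.7},
])

```text
t: 17.6
eef_pos: [0.4697, -0.3835, 0.2456]
ee_rot: [3.141, -0.001, -3.059]
force: [0.2, -0.0, 1.0]
width: 0.0867
gripper_force: 0.0
```

>>> servo_tool([
  {"xyz":[0,0,0],"angular":[0,0,-8.5],"claw":8.7},
  {"xyz":[0,0,0],"angular":[0,0,-8.5],"claw":8.7},
  {"xyz":[0,0,0],"angular":[0,0,-8.5],"claw":8.7},
  {"xyz":[0,0,0],"angular":[0,0,-8.5],"claw":8.7},
  {"xyz":[0,0,0],"angular":[0,0,-8.5],"claw":8.7},
  {"xyz":[0,0,0],"angular":[0,0,-8.5],"claw":8.7},
  {"xyz":[0,0,0],"angular":[0,0,-8.5],"claw":8.7},
  {"xyz":[0,0,0],"angular":[0,0,-8.5],"claw":8.7},
  {"xyz":[0,0,0],"angular":[0,0,-8.5],"claw":8.7},
  {"xyz":[0,0,0],"angular":[0,0,-8.5],"claw":8.7},
  {"xyz":[0,0,0],"angular":[0,0,-8.5],"claw":8.7},
  {"xyz":[0,0,0],"angular":[0,0,0],"claw":8.7},
  {"xyz":[0,0,0],"angular":[0,0,0],"claw":8.7},
])

```text
t: 18.9
eef_pos: [0.4701, -0.3823, 0.2459]
ee_rot: [3.141, 0.001, -1.432]
force: [0.2, 0.9, -0.4]
width: 0.0871
gripper_force: 0.0
```

```bash
python3 - <<'E'
from plan import *
plan(.4715,-.383,.25,.15-np.pi/2)
f=grab('wrist','w4.png'); import pickle; pickle.dump(f,open('w4.pkl','wb'))
T=grab('top'); a=cv2.resize(T['color'][150:225,205:340],(512,284),interpolation=cv2.INTER_CUBIC)
cv2.imwrite('pics/w4b.png',np.vstack([f['color'][:314],a]))
E
```

```text
t 18.9 p [ 0.4701 -0.3823  0.2459] rpy [ 3.141e+00  1.000e-03 -1.432e+00] q [-0.36  0.25 -0.15 -0.   -1.17  0.5 ] F [ 0.2  0.9 -0.4] w 0.0871 
 shift cm [ 0.08 -0.12 -0.41] turn [ 0.   0.  -0.6]
```

View pics/w4b.png

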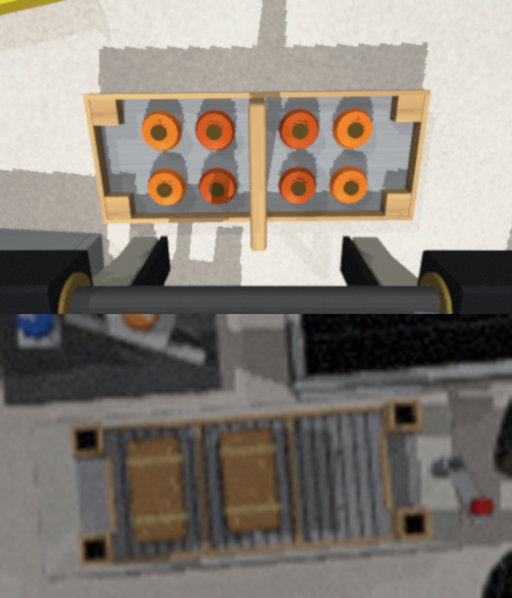

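Both meju lie in bays 3 and 2. In the wrist view the tray's bar runs from (257,97) to (259,248), and the rim corners are at (84,95), (429,91), (105,222) and (413,219).

```bash
python3 - <<'E'
from plan import *
import pickle; f=pickle.load(open('w4.pkl','rb'))
b=[at(f,257,97,.114),at(f,259,248,.114)]; print('bar',b,np.linalg.norm(b[0]-b[1]))
r=[at(f,*p,.034) for p in[(84,95),(429,91),(105,222),(413,219)]]
print(np.round(r,4).tolist(), np.mean(r,0), [np.degrees(np.arctan2(*(r[j]-r[i])[1::-1])) for i,j in((0,1),(2,3),(0,2),(1,3))])
print([np.linalg.norm(r[j]-r[i]) for i,j in((0,1),(2,3),(0,2),(1,3))])
E
```

```text
bar [array([ 0.4780417 , -0.45287179,  0.114     ]), array([ 0.45881353, -0.32927333,  0.114     ])] 0.12508517169246175
[[0.6421, -0.4278, 0.034], [0.314, -0.4773, 0.034], [0.6215, -0.2972, 0.034], [0.2922, -0.3465, 0.034]] [ 0.46745292 -0.38718204  0.034     ] [np.float64(-171.42915731546802), np.float64(-171.4911128510865), np.float64(98.9623323249662), np.float64(99.46740994490096)]
[np.float64(0.3317736547814038), np.float64(0.33294536384856044), np.float64(0.1322424605499694), np.float64(0.1326156325673206)]
```

>>> servo_tool([
  {"xyz":[0.5,0.3,1.8],"angular":[0,0,-0.6],"claw":8.7},
  {"xyz":[0,0,3],"angular":[0,0,0],"claw":8.7},
  {"xyz":[0,0,3],"angular":[0,0,0],"claw":8.7},
  {"xyz":[0,0,3],"angular":[0,0,0],"claw":8.7},
  {"xyz":[0,0,2],"angular":[0,0,0],"claw":8.7},
  {"xyz":[0,0,1],"angular":[0,0,0],"claw":8.7},
  {"xyz":[0,0,0],"angular":[0,0,0],"claw":4},
  {"xyz":[0,0,0],"angular":[0,0,0],"claw":1},
  {"xyz":[0,0,0],"angular":[0,0,0],"claw":1},
  {"xyz":[0,0,0],"angular":[0,0,0],"claw":1},
  {"xyz":[0,0,0],"angular":[0,0,0],"claw":1},
  {"xyz":[0,0,0],"angular":[0,0,0],"claw":1},
  {"xyz":[0,0,0],"angular":[0,0,0],"claw":1},
  {"xyz":[0,0,0],"angular":[0,0,0],"claw":1},
  {"xyz":[0,0,0],"angular":[0,0,0],"claw":1},
  {"xyz":[0,0,0],"angular":[0,0,0],"claw":1},
], force=40)

```text
t: 20.6
eef_pos: [0.4681, -0.3879, 0.1085]
ee_rot: [-3.142, -0.0, -1.417]
force: [-0.6, 0.2, 0.1]
width: 0.0139
gripper_force: 40.0
```

>>> servo_tool([
  {"xyz":[0,0,-0.5],"angular":[0,0,0],"claw":1},
  {"xyz":[0,0,-1],"angular":[0,0,0],"claw":1},
  {"xyz":[0,0,-1.5],"angular":[0,0,0],"claw":1},
  {"xyz":[0,0,-2],"angular":[0,0,0],"claw":1},
  {"xyz":[0,0,-2],"angular":[0,0,0],"claw":1},
  {"xyz":[0,0,-2],"angular":[0,0,0],"claw":1},
  {"xyz":[0,0,-2],"angular":[0,0,0],"claw":1},
  {"xyz":[0,0,-2],"angular":[0,0,0],"claw":1},
  {"xyz":[0,0,-2],"angular":[0,0,0],"claw":1},
  {"xyz":[0,0,-2],"angular":[0,0,0],"claw":1},
  {"xyz":[0,0,-1.5],"angular":[0,0,0],"claw":1},
  {"xyz":[0,0,-1],"angular":[0,0,0],"claw":1},
  {"xyz":[0,0,-0.5],"angular":[0,0,0],"claw":1},
  {"xyz":[0,0,0],"angular":[0,0,0],"claw":1},
])

```text
t: 22.0
eef_pos: [0.4681, -0.3878, 0.3089]
ee_rot: [-3.141, -0.0, -1.417]
force: [-0.0, -0.5, -5.2]
width: 0.0137
gripper_force: 40.0
```

>>> servo_tool([
  {"xyz":[0,0,0],"angular":[0,0,2],"claw":1},
  {"xyz":[0,0,0],"angular":[0,0,4],"claw":1},
  {"xyz":[0,0,0],"angular":[0,0,6],"claw":1},
  {"xyz":[0,0,0],"angular":[0,0,6],"claw":1},
  {"xyz":[0,0,0],"angular":[0,0,6],"claw":1},
  {"xyz":[0,0,0],"angular":[0,0,6],"claw":1},
  {"xyz":[0,0,0],"angular":[0,0,6],"claw":1},
  {"xyz":[0,0,0],"angular":[0,0,6],"claw":1},
  {"xyz":[0,0,0],"angular":[0,0,6],"claw":1},
  {"xyz":[0,0,0],"angular":[0,0,6],"claw":1},
  {"xyz":[0,0,0],"angular":[0,0,6],"claw":1},
  {"xyz":[0,0,0],"angular":[0,0,6],"claw":1},
  {"xyz":[0,0,0],"angular":[0,0,6],"claw":1},
  {"xyz":[0,0,0],"angular":[0,0,6],"claw":1},
  {"xyz":[0,0,0],"angular":[0,0,6],"claw":1},
  {"xyz":[0,0,0],"angular":[0,0,6],"claw":1},
  {"xyz":[0,0,0],"angular":[0,0,4],"claw":1},
  {"xyz":[0,0,0],"angular":[0,0,0],"claw":1},
])

```text
t: 23.8
eef_pos: [0.4677, -0.3876, 0.3073]
ee_rot: [3.14, -0.002, -3.059]
force: [0.4, 0.0, -4.9]
width: 0.0135
gripper_force: 40.0
```

```bash
python3 -c "
from plan import *
plan(.5305,.0105,.306,.08-np.pi)"
```

```text
t 23.8 p [ 0.4677 -0.3876  0.3073] rpy [ 3.140e+00 -2.000e-03 -3.059e+00] q [-0.37  0.22 -0.05 -0.   -1.3  -1.12] F [ 0.4  0.  -4.9] w 0.0135 
 shift cm [-9.56 39.15  0.17] turn [ 0.1 -0.1  0.2]
```

>>> servo_tool([
  {"xyz":[-0.2,0.7,0],"angular":[0,0,0],"claw":1},
  {"xyz":[-0.4,1.5,0],"angular":[0,0,0],"claw":1},
  {"xyz":[-0.55,2.25,0],"angular":[0,0,0],"claw":1},
  {"xyz":[-0.55,2.25,0],"angular":[0,0,0],"claw":1},
  {"xyz":[-0.55,2.25,0],"angular":[0,0,0],"claw":1},
  {"xyz":[-0.55,2.25,0],"angular":[0,0,0],"claw":1},
  {"xyz":[-0.55,2.25,0],"angular":[0,0,0],"claw":1},
  {"xyz":[-0.55,2.25,0],"angular":[0,0,0],"claw":1},
  {"xyz":[-0.55,2.25,0],"angular":[0,0,0],"claw":1},
  {"xyz":[-0.55,2.25,0],"angular":[0,0,0],"claw":1},
  {"xyz":[-0.55,2.25,0],"angular":[0,0,0],"claw":1},
  {"xyz":[-0.55,2.25,0],"angular":[0,0,0],"claw":1},
  {"xyz":[-0.55,2.25,0],"angular":[0,0,0],"claw":1},
  {"xyz":[-0.55,2.25,0],"angular":[0,0,0],"claw":1},
  {"xyz":[-0.55,2.25,0],"angular":[0,0,0],"claw":1},
  {"xyz":[-0.55,2.25,0],"angular":[0,0,0],"claw":1},
  {"xyz":[-0.55,2.25,0],"angular":[0,0,0],"claw":1},
  {"xyz":[-0.55,2.25,0],"angular":[0,0,0],"claw":1},
  {"xyz":[-0.2,0.95,0],"angular":[0,0,0],"claw":1},
  {"xyz":[0,0,0],"angular":[0,0,0],"claw":1},
])

```text
t: 25.8
eef_pos: [0.5305, 0.012, 0.3085]
ee_rot: [3.141, 0.0, -3.055]
force: [-0.1, -0.3, -5.0]
width: 0.0137
gripper_force: 40.0
```

>>> servo_tool([
  {"xyz":[0,0,1.5],"angular":[0,0,0],"claw":1},
  {"xyz":[0,0,2],"angular":[0,0,0],"claw":1},
  {"xyz":[0,0,1],"angular":[0,0,0],"claw":1},
  {"xyz":[0,0,0],"angular":[0,0,0],"claw":1},
  {"xyz":[0,0,0],"angular":[0,0,0],"claw":1},
])

```text
t: 26.3
eef_pos: [0.5311, 0.01, 0.2642]
ee_rot: [-3.141, 0.0, -3.057]
force: [-0.2, -0.7, -4.4]
width: 0.0138
gripper_force: 40.0
```

```bash
python3 - <<'E'
from plan import *
plan(.5305,.0105,.24,.08-np.pi)
f=grab('wrist','w5.png'); T=grab('top'); S=grab('side')
import pickle; pickle.dump((f,T,S),open('w5.pkl','wb'))
b=cv2.resize(S['color'][180:310,205:305],(395,512),interpolation=cv2.INTER_CUBIC)
a=cv2.resize(T['color'][150:230,205:340],(405,240),interpolation=cv2.INTER_CUBIC)
o=np.zeros((560,800,3),np.uint8); o[:512,:395]=b; o[:240,395:800]=a; o[250:554,395:800]=cv2.resize(f['color'],(405,304))
cv2.imwrite('pics/w5b.png',o)
E
```

```text
t 26.3 p [0.5311 0.01   0.2642] rpy [-3.141  0.    -3.057] q [ 0.39  0.11 -0.28  0.   -1.18 -1.88] F [-0.2 -0.7 -4.4] w 0.0138 
 shift cm [0.06 0.06 2.42] turn [-0.   0.   0.2]
```

View pics/w5b.png

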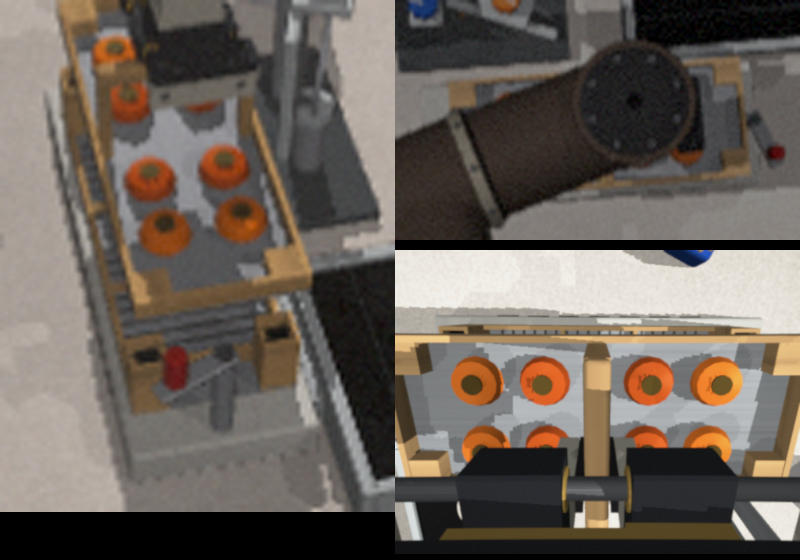

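```bash
python3 - <<'E'
from plan import *
import pickle; f,T,S=pickle.load(open('w5.pkl','rb'))
a=f['color'][75:140]; cv2.imwrite('pics/w5c.png',np.vstack([cv2.resize(a[:,:256],(800,203),interpolation=cv2.INTER_CUBIC),cv2.resize(a[:,256:],(800,203),interpolation=cv2.INTER_CUBIC)]))
c,s=np.cos(.08),np.sin(.08)
for x,y,z in[(-.0675,0,.19),(-.0775,0,.044),(-.0525,.1525,.104),(-.0525,-.1525,.104),(-.0675,.1,.19),(-.0675,-.1,.19)]:
    print((x,y,z),proj(f,(.5305+c*x-s*y,.0105+s*x+c*y,z)).round(1))
E
```

```text
(-0.0675, 0, 0.19) [255.1 107.8]
(-0.0775, 0, 0.044) [255.2  86.1]
(-0.0525, 0.1525, 0.104) [437.4 118.7]
(-0.0525, -0.1525, 0.104) [ 72.8 117.2]
(-0.0675, 0.1, 0.19) [425.  108.1]
(-0.0675, -0.1, 0.19) [ 85.2 106.7]
```

View pics/w5c.png

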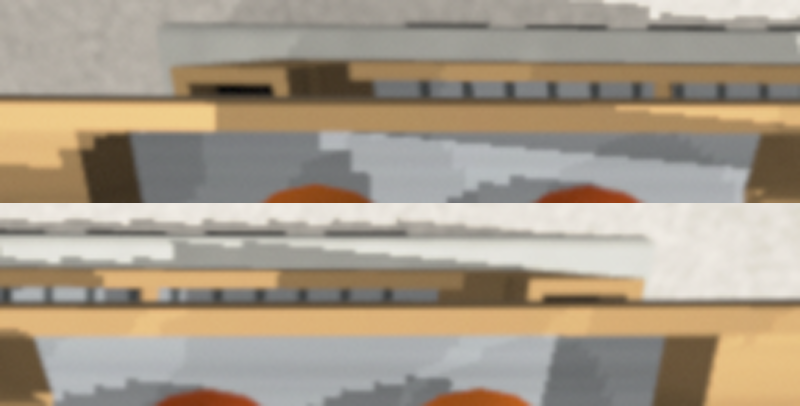

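>>> servo_tool([
  {"xyz":[0.1,0.3,0.9],"angular":[0,0,0.4],"claw":1},
  {"xyz":[0,0,1.5],"angular":[0,0,0],"claw":1},
  {"xyz":[0,0,1.5],"angular":[0,0,0],"claw":1},
  {"xyz":[0,0,0.8],"angular":[0,0,0],"claw":1},
  {"xyz":[0,0,0.2],"angular":[0,0,0],"claw":1},
  {"xyz":[0,0,0.2],"angular":[0,0,0],"claw":1},
  {"xyz":[0,0,0.2],"angular":[0,0,0],"claw":1},
  {"xyz":[0,0,0.2],"angular":[0,0,0],"claw":1},
  {"xyz":[0,0,0],"angular":[0,0,0],"claw":1},
  {"xyz":[0,0,0],"angular":[0,0,0],"claw":1},
])

```text
t: 27.45
eef_pos: [0.5297, 0.0132, 0.2088]
ee_rot: [3.142, 0.0, -3.065]
force: [-0.4, 0.1, -4.5]
width: 0.0138
gripper_force: 40.0
```

>>> servo_tool([
  {"xyz":[0,0,0.2],"angular":[0,0,0],"claw":1},
  {"xyz":[0,0,0.2],"angular":[0,0,0],"claw":1},
  {"xyz":[0,0,0.2],"angular":[0,0,0],"claw":1},
  {"xyz":[0,0,0.2],"angular":[0,0,0],"claw":1},
  {"xyz":[0,0,0],"angular":[0,0,0],"claw":1},
  {"xyz":[0,0,0],"angular":[0,0,0],"claw":1},
])

```text
t: 28.05
eef_pos: [0.5297, 0.0132, 0.2006]
ee_rot: [-3.142, 0.0, -3.064]
force: [-0.7, 0.0, -5.1]
width: 0.0136
gripper_force: 40.0
```

Still hanging free; a little further and then release.

>>> servo_tool([
  {"xyz":[0,0,0.1],"angular":[0,0,0],"claw":1},
  {"xyz":[0,0,0.1],"angular":[0,0,0],"claw":1},
  {"xyz":[0,0,0],"angular":[0,0,0],"claw":1},
  {"xyz":[0,0,0],"angular":[0,0,0],"claw":1},
])

```text
t: 28.45
eef_pos: [0.5297, 0.0132, 0.2005]
ee_rot: [-3.141, 0.001, -3.064]
force: [-8.1, 1.3, 11.4]
width: 0.0136
gripper_force: 40.0
```

>>> servo_tool([
  {"xyz":[0,0,0],"angular":[0,0,0],"claw":5},
  {"xyz":[0,0,0],"angular":[0,0,0],"claw":5},
  {"xyz":[0,0,0],"angular":[0,0,0],"claw":5},
  {"xyz":[0,0,0],"angular":[0,0,0],"claw":5},
  {"xyz":[0,0,-1],"angular":[0,0,0],"claw":5},
  {"xyz":[0,0,-2],"angular":[0,0,0],"claw":5},
  {"xyz":[0,0,-3],"angular":[0,0,0],"claw":5},
  {"xyz":[0,0,-3],"angular":[0,0,0],"claw":5},
  {"xyz":[0,-3,0],"angular":[0,0,0],"claw":5},
  {"xyz":[0,-3,0],"angular":[0,0,0],"claw":5},
  {"xyz":[0,-3,0],"angular":[0,0,0],"claw":5},
  {"xyz":[0,-3,0],"angular":[0,0,0],"claw":5},
  {"xyz":[0,-3,0],"angular":[0,0,0],"claw":5},
  {"xyz":[0,-3,0],"angular":[0,0,0],"claw":5},
  {"xyz":[0,0,0],"angular":[0,0,0],"claw":5},
  {"xyz":[0,0,0],"angular":[0,0,0],"claw":5},
])

```text
t: 30.05
eef_pos: [0.5435, -0.1669, 0.2889]
ee_rot: [-3.142, 0.0, -3.066]
force: [-0.6, 0.1, 0.3]
width: 0.0499
gripper_force: 0.0
```

```bash
python3 - <<'E'
from plan import *
plan(.505,-.196,.29,.49)
f=grab('wrist','w6.png'); S=grab('side')
import pickle; pickle.dump((f,S),open('w6.pkl','wb'))
print('knob pred',proj(f,(.505,-.196,.174)),'pivot',proj(f,(.5434,-.1764,.136)), 'side', proj(S,(.505,-.196,.156)))
for im,g in((f,'w'),(S,'s')):
    h=cv2.cvtColor(im['color'],cv2.COLOR_BGR2HSV); m=cv2.inRange(h,(0,170,60),(5,255,255))|cv2.inRange(h,(174,170,60),(180,255,255))
    n,l,st,ce=cv2.connectedComponentsWithStats(m); print(g,[(ce[i].round(1),st[i].tolist()) for i in range(1,n) if st[i,4]>8])
b=cv2.resize(S['color'][175:315,205:305],(428,600),interpolation=cv2.INTER_CUBIC)
cv2.imwrite('pics/w6b.png',np.hstack([b,cv2.copyMakeBorder(cv2.resize(f['color'],(372,279)),0,321,0,0,0)]))
E
```

```text
t 30.05 p [ 0.5435 -0.1669  0.2889] rpy [-3.142  0.    -3.066] q [ 0.05  0.16 -0.16  0.   -1.25 -1.54] F [-0.6  0.1  0.3] w 0.0499 
 shift cm [ 4.06 -2.61 -0.11] turn [  0.    0.  156.2]
knob pred [218.09133266 142.54261536] pivot [243.22421871 180.69463634] side [249.07644019 272.19897502]
w [(array([219.1, 136.7]), [207, 124, 25, 26, 466])]
s [(array([249.2, 272.2]), [247, 268, 5, 10, 42])]
```

View pics/w6b.png

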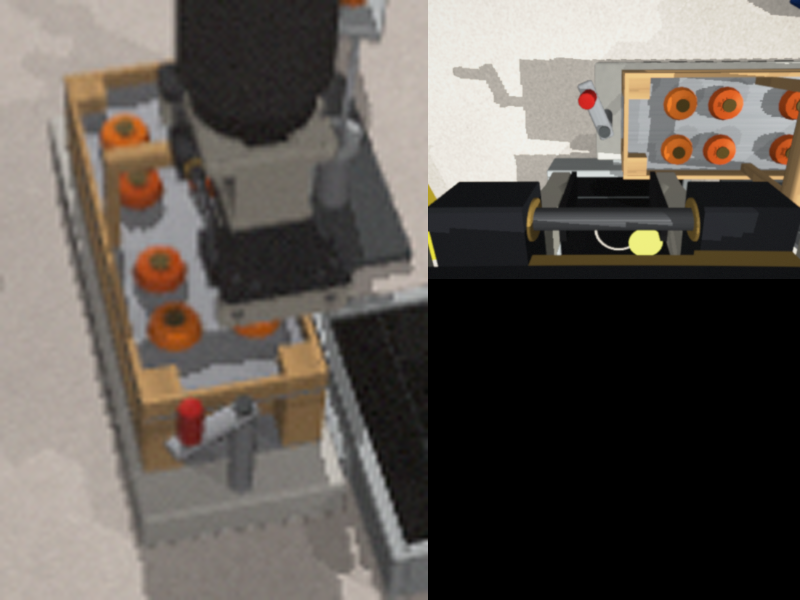

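>>> servo_tool([
  {"xyz":[2.15,-1.25,0],"angular":[0,0,0],"claw":5},
  {"xyz":[2.15,-1.25,0],"angular":[0,0,0],"claw":5},
  {"xyz":[0,0,0],"angular":[0,0,-8.4],"claw":5},
  {"xyz":[0,0,0],"angular":[0,0,-8.4],"claw":5},
  {"xyz":[0,0,0],"angular":[0,0,-8.4],"claw":5},
  {"xyz":[0,0,0],"angular":[0,0,-8.4],"claw":5},
  {"xyz":[0,0,0],"angular":[0,0,-8.4],"claw":5},
  {"xyz":[0,0,0],"angular":[0,0,-8.4],"claw":5},
  {"xyz":[0,0,0],"angular":[0,0,-8.4],"claw":5},
  {"xyz":[0,0,0],"angular":[0,0,-8.4],"claw":5},
  {"xyz":[0,0,0],"angular":[0,0,-8.4],"claw":5},
  {"xyz":[0,0,0],"angular":[0,0,-8.4],"claw":5},
  {"xyz":[0,0,0],"angular":[0,0,-8.4],"claw":5},
  {"xyz":[0,0,0],"angular":[0,0,-8.4],"claw":5},
  {"xyz":[0,0,0],"angular":[0,0,-8.4],"claw":5},
  {"xyz":[0,0,0],"angular":[0,0,-8.4],"claw":5},
  {"xyz":[0,0,0],"angular":[0,0,-8.4],"claw":5},
  {"xyz":[0,0,0],"angular":[0,0,-8.4],"claw":5},
  {"xyz":[0,0,0],"angular":[0,0,-8.4],"claw":5},
  {"xyz":[0,0,0],"angular":[0,0,-8.4],"claw":5},
])

```text
t: 32.15
eef_pos: [0.5019, -0.1944, 0.289]
ee_rot: [-3.141, -0.001, -0.419]
force: [-0.6, -0.3, -0.8]
width: 0.0501
gripper_force: 0.0
```

>>> servo_tool([
  {"xyz":[0,0,0],"angular":[0,0,-8.4],"claw":5},
  {"xyz":[0,0,0],"angular":[0,0,-8.4],"claw":5},
  {"xyz":[0,0,0],"angular":[0,0,-8.4],"claw":5},
  {"xyz":[0,0,0],"angular":[0,0,-8.4],"claw":5},
  {"xyz":[0,0,0],"angular":[0,0,-8.4],"claw":5},
  {"xyz":[0,0,0],"angular":[0,0,-7],"claw":5},
  {"xyz":[0,0,0],"angular":[0,0,0],"claw":5},
  {"xyz":[0,0,0],"angular":[0,0,0],"claw":5},
])

```text
t: 32.95
eef_pos: [0.5022, -0.1944, 0.2889]
ee_rot: [3.141, -0.0, 0.426]
force: [0.0, -0.6, 0.5]
width: 0.05
gripper_force: 0.0
```

```bash
python3 - <<'E'
from plan import *
import pickle; f,S=pickle.load(open('w6.pkl','rb')); print(at(f,219,135,.172),at(S,249.2,272.2,.156))
f=grab('wrist'); h=cv2.cvtColor(f['color'],cv2.COLOR_BGR2HSV); m=cv2.inRange(h,(0,170,60),(5,255,255))|cv2.inRange(h,(174,170,60),(180,255,255))
n,l,st,ce=cv2.connectedComponentsWithStats(m)
for i in range(1,n):
  if st[i,4]>30: print(ce[i],st[i],at(f,*ce[i],.165))
plan(.5024,-.195,.163,3.57-np.pi)
E
```

```text
[ 0.49978885 -0.19575953  0.172     ] [ 0.50535548 -0.19605174  0.156     ]
[258.48734177 188.65400844] [249 175  20  28 474] [ 0.50536485 -0.19553655  0.165     ]
t 33.0 p [ 0.5023 -0.1944  0.2888] rpy [ 3.141 -0.     0.427] q [-0.01  0.11 -0.23  0.   -1.24  2.  ] F [ 0.3  0.9 -0.5] w 0.0499 
 shift cm [-0.02  0.06 12.58] turn [ 0.  -0.  -0.1]
```

>>> servo_tool([
  {"xyz":[0.05,0.15,2.6],"angular":[0,0,0],"claw":5},
  {"xyz":[0,0,3],"angular":[0,0,0],"claw":5},
  {"xyz":[0,0,3],"angular":[0,0,0],"claw":5},
  {"xyz":[0,0,2],"angular":[0,0,0],"claw":5},
  {"xyz":[0,0,1.5],"angular":[0,0,0],"claw":5},
  {"xyz":[0,0,0.5],"angular":[0,0,0],"claw":5},
  {"xyz":[0,0,0],"angular":[0,0,0],"claw":1.6},
  {"xyz":[0,0,0],"angular":[0,0,0],"claw":1.6},
  {"xyz":[0,0,0],"angular":[0,0,0],"claw":1.6},
  {"xyz":[0,0,0],"angular":[0,0,0],"claw":1.6},
  {"xyz":[0,0,0],"angular":[0,0,0],"claw":1.6},
  {"xyz":[0,0,0],"angular":[0,0,0],"claw":1.6},
], force=8)

```text
t: 34.2
eef_pos: [0.5039, -0.1959, 0.1632]
ee_rot: [3.141, -0.001, 0.43]
force: [-0.2, -1.1, 3.0]
width: 0.0178
gripper_force: 8.0
```

>>> servo_tool([
  {"xyz":[0.02,-0.43,0],"angular":[0,0,5.5],"claw":1.6},
  {"xyz":[0.02,-0.43,0],"angular":[0,0,5.5],"claw":1.6},
  {"xyz":[0.02,-0.43,0],"angular":[0,0,5.5],"claw":1.6},
  {"xyz":[0.02,-0.43,0],"angular":[0,0,5.5],"claw":1.6},
  {"xyz":[0.02,-0.43,0],"angular":[0,0,5.5],"claw":1.6},
  {"xyz":[0.02,-0.43,0],"angular":[0,0,5.5],"claw":1.6},
  {"xyz":[0.02,-0.43,0],"angular":[0,0,5.5],"claw":1.6},
  {"xyz":[0.02,-0.43,0],"angular":[0,0,5.5],"claw":1.6},
  {"xyz":[0.02,-0.43,0],"angular":[0,0,5.5],"claw":1.6},
  {"xyz":[0.02,-0.43,0],"angular":[0,0,5.5],"claw":1.6},
])

```text
t: 35.2
eef_pos: [0.506, -0.1547, 0.1632]
ee_rot: [3.141, -0.001, -0.534]
force: [0.8, -4.1, 1.7]
width: 0.0178
gripper_force: 8.0
```

```bash
python3 -c "
from plan import *
p=np.array([.5434,-.1764])+.045*np.array([np.cos(1.648),np.sin(1.648)]); print(p)
plan(*p,.163,1.648-np.pi)"
```

```text
[ 0.53992928 -0.13153404]
t 35.2 p [ 0.506  -0.1547  0.1632] rpy [ 3.141e+00 -1.000e-03 -5.340e-01] q [ 0.07  0.19 -0.43  0.   -0.95  0.96] F [ 0.8 -4.1  1.7] w 0.0178 
 shift cm [ 1.74 -3.73  0.02] turn [-0.  -0.1 55. ]
```

>>> servo_tool([
  {"xyz":[0.02,-0.43,0],"angular":[0,0,5.5],"claw":1.6},
  {"xyz":[0.02,-0.43,0],"angular":[0,0,5.5],"claw":1.6},
  {"xyz":[0.02,-0.43,0],"angular":[0,0,5.5],"claw":1.6},
  {"xyz":[0.02,-0.43,0],"angular":[0,0,5.5],"claw":1.6},
  {"xyz":[0.02,-0.43,0],"angular":[0,0,5.5],"claw":1.6},
  {"xyz":[0.02,-0.43,0],"angular":[0,0,5.5],"claw":1.6},
  {"xyz":[0.02,-0.43,0],"angular":[0,0,5.5],"claw":1.6},
  {"xyz":[0.02,-0.43,0],"angular":[0,0,5.5],"claw":1.6},
  {"xyz":[0.02,-0.43,0],"angular":[0,0,5.5],"claw":1.6},
  {"xyz":[0.02,-0.3,0],"angular":[0,0,4],"claw":1.6},
  {"xyz":[0,0,0],"angular":[0,0,0],"claw":1.6},
])

```text
t: 36.3
eef_pos: [0.5398, -0.1333, 0.1632]
ee_rot: [-3.141, -0.001, -1.466]
force: [0.1, -5.5, 3.6]
width: 0.018
gripper_force: 8.0
```

>>> servo_tool([
  {"xyz":[0,-0.1,0],"angular":[0,0,1],"claw":1.6},
  {"xyz":[0,-0.1,0],"angular":[0,0,1],"claw":1.6},
  {"xyz":[0,0,0],"angular":[0,0,0],"claw":1.6},
])

```text
t: 36.6
eef_pos: [0.5404, -0.1332, 0.1631]
ee_rot: [3.14, -0.001, -1.499]
force: [-3.8, -5.5, 6.0]
width: 0.0175
gripper_force: 8.0
```

>>> servo_tool([
  {"xyz":[0,0,0],"angular":[0,0,0],"claw":4},
  {"xyz":[0,0,0],"angular":[0,0,0],"claw":4},
  {"xyz":[0,0,0],"angular":[0,0,0],"claw":4},
  {"xyz":[0,0,-1],"angular":[0,0,0],"claw":4},
  {"xyz":[0,0,-3],"angular":[0,0,0],"claw":5},
  {"xyz":[0,0,-4],"angular":[0,0,0],"claw":5},
  {"xyz":[0,0,-4],"angular":[0,0,0],"claw":5},
  {"xyz":[0,0,-4],"angular":[0,0,0],"claw":5},
  {"xyz":[0,0,-4],"angular":[0,0,0],"claw":5},
  {"xyz":[0,0,0],"angular":[0,0,0],"claw":5},
  {"xyz":[0,0,0],"angular":[0,0,0],"claw":5},
])

```text
t: 37.7
eef_pos: [0.5417, -0.132, 0.3642]
ee_rot: [-3.139, 0.0, -1.499]
force: [0.1, 0.1, -0.7]
width: 0.0497
gripper_force: 0.0
```

```bash
python3 - <<'E'
from plan import *
plan(.668,.112,.36,-2.9)
T=grab('top'); a=cv2.resize(T['color'][90:230,200:350],(600,560),interpolation=cv2.INTER_CUBIC); cv2.imwrite('pics/w7.png',cv2.convertScaleAbs(a,alpha=1.4))
E
```

```text
t 37.7 p [ 0.5417 -0.132   0.3642] rpy [-3.139  0.    -1.499] q [ 0.11  0.11 -0.06 -0.   -1.4  -0.04] F [ 0.1  0.1 -0.7] w 0.0497 
 shift cm [-23.43 -14.35   0.47] turn [-0.1  0.1 80.3]
```

View pics/w7.png

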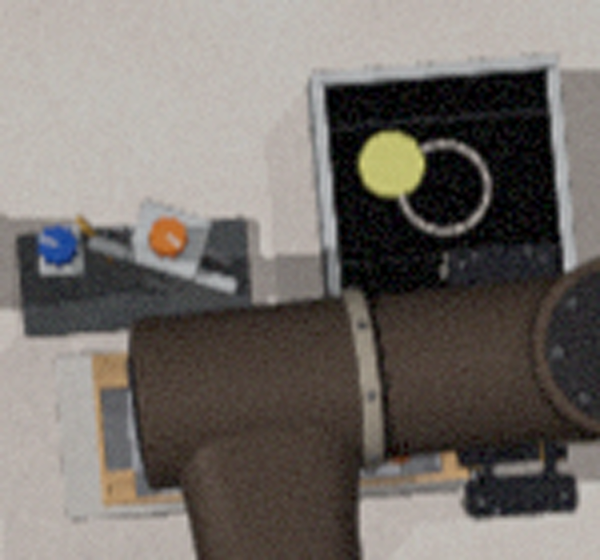

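Latch knob area is hidden by the arm, to be checked later. The sun spot (391,165) versus ring (445,188) gives a ring-frame offset of about x −47 mm, y +24 mm, so tilt needs about +2.9 rad and pan about −1.5 rad. Going to the orange knob first.

>>> servo_tool([
  {"xyz":[-2.6,-1.6,0],"angular":[0,0,0],"claw":5},
  {"xyz":[-2.6,-1.6,0],"angular":[0,0,0],"claw":5},
  {"xyz":[-2.6,-1.6,0],"angular":[0,0,0],"claw":5},
  {"xyz":[-2.6,-1.6,0],"angular":[0,0,0],"claw":5},
  {"xyz":[-2.6,-1.6,0],"angular":[0,0,0],"claw":5},
  {"xyz":[-2.6,-1.6,0],"angular":[0,0,0],"claw":5},
  {"xyz":[-2.6,-1.6,0],"angular":[0,0,0],"claw":5},
  {"xyz":[-2.6,-1.6,0],"angular":[0,0,0],"claw":5},
  {"xyz":[-2.6,-1.6,0],"angular":[0,0,0],"claw":5},
  {"xyz":[0,0,0],"angular":[0,0,8],"claw":5},
  {"xyz":[0,0,0],"angular":[0,0,8],"claw":5},
  {"xyz":[0,0,0],"angular":[0,0,8],"claw":5},
  {"xyz":[0,0,0],"angular":[0,0,8],"claw":5},
  {"xyz":[0,0,0],"angular":[0,0,8],"claw":5},
  {"xyz":[0,0,0],"angular":[0,0,8],"claw":5},
  {"xyz":[0,0,0],"angular":[0,0,8],"claw":5},
  {"xyz":[0,0,0],"angular":[0,0,8],"claw":5},
  {"xyz":[0,0,0],"angular":[0,0,8],"claw":5},
  {"xyz":[0,0,0],"angular":[0,0,0],"claw":5},
  {"xyz":[0,0,0],"angular":[0,0,0],"claw":5},
])

```text
t: 39.75
eef_pos: [0.668, 0.1115, 0.3615]
ee_rot: [3.142, -0.002, -2.751]
force: [0.8, 0.5, 0.2]
width: 0.05
gripper_force: 0.0
```

```bash
cat > knob.py <<'E'
from plan import *
def blob(f,lo,hi,amin=40):
    h=cv2.cvtColor(f['color'],cv2.COLOR_BGR2HSV); m=cv2.inRange(h,lo,hi)
    n,l,st,ce=cv2.connectedComponentsWithStats(m)
    return [(ce[i].round(1),st[i].tolist()) for i in range(1,n) if st[i,4]>amin]
E
python3 - <<'E'
from knob import *
plan(.668,.112,.265)
f=grab('wrist','w8.png'); T=grab('top'); S=grab('side')
import pickle; pickle.dump((f,T,S),open('w8.pkl','wb'))
for n,g in(('w',f),('T',T),('S',S)):
    for nm,lo,hi in(('or',(5,150,100),(16,255,255)),('bl',(105,130,60),(125,255,255))):
        for c,st in blob(g,lo,hi,8): print(n,nm,c,st,at(g,*c,.27).round(4))
E
```

```text
t 39.75 p [0.668  0.1115 0.3615] rpy [ 3.142e+00 -2.000e-03 -2.751e+00] q [ 0.45  0.32  0.21 -0.   -1.46 -1.63] F [0.8 0.5 0.2] w 0.05 
 shift cm [-0.04  0.05  9.65] turn None
w or [111.5   3.7] [93, 0, 37, 11, 281] [ 0.5834 -0.0131  0.27  ]
w or [164.7  14.6] [145, 0, 39, 32, 796] [0.5768 0.0172 0.27  ]
w or [319.9   6.5] [301, 0, 40, 17, 496] [0.5381 0.1001 0.27  ]
w or [248.4  38.6] [229, 17, 40, 44, 1143] [0.5699 0.0677 0.27  ]
w or [298.9  56.6] [280, 36, 39, 42, 1099] [0.5675 0.1001 0.27  ]
w or [258.4 206.7] [236, 180, 46, 53, 1619] [0.6674 0.1147 0.27  ]
w bl [371.9 235.3] [347, 215, 54, 40, 1427] [0.6566 0.1984 0.27  ]
T or [297.5 183.2] [292, 179, 11, 9, 50] [ 0.5583 -0.0677  0.27  ]
T or [257.2 186.1] [253, 181, 10, 11, 63] [0.5491 0.063  0.27  ]
T or [281.4 184.4] [277, 180, 10, 10, 66] [ 0.5545 -0.0154  0.27  ]
T or [242.6 187.4] [238, 183, 10, 10, 72] [0.545  0.1103 0.27  ]
T or [283.1 201.1] [278, 196, 11, 11, 70] [ 0.5004 -0.0206  0.27  ]
T or [298.7 199.9] [294, 196, 10, 9, 43] [ 0.5041 -0.0711  0.27  ]
T or [243.9 204.1] [239, 199, 11, 11, 80] [0.491  0.1061 0.27  ]
[... 169 characters left out ...]
 90] [0.6695 0.104  0.27  ]
S or [250.7 203.1] [246, 199, 11, 8, 61] [ 0.5323 -0.029   0.27  ]
S or [233.3 205.7] [229, 202, 11, 8, 61] [ 0.4797 -0.0328  0.27  ]
S or [254.2 215.8] [249, 212, 11, 8, 59] [ 0.5353 -0.0808  0.27  ]
S or [237.2 218.8] [233, 214, 10, 9, 58] [ 0.485  -0.0859  0.27  ]
S or [260.1 234.7] [255, 230, 11, 10, 82] [ 0.5413 -0.1533  0.27  ]
S or [242.  237.7] [237, 233, 11, 10, 78] [ 0.4899 -0.1573  0.27  ]
S or [264.3 248.4] [259, 243, 11, 11, 78] [ 0.5452 -0.2025  0.27  ]
S or [245.5 251.6] [240, 246, 12, 11, 82] [ 0.4932 -0.2065  0.27  ]
S bl [279.6 152.5] [276, 148, 9, 11, 74] [0.6619 0.1921 0.27  ]
S bl [187.2 226.2] [174, 216, 29, 22, 407] [ 0.3409 -0.0954  0.27  ]
```

View pics/w8.png

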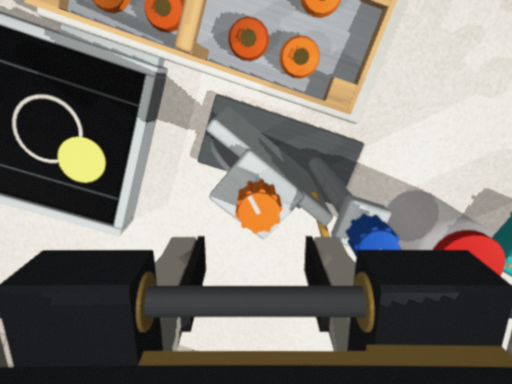

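>>> servo_tool([
  {"xyz":[-0.25,0.1,2],"angular":[0,0,0],"claw":5},
  {"xyz":[0,0,2.5],"angular":[0,0,0],"claw":5},
  {"xyz":[0,0,2.5],"angular":[0,0,0],"claw":5},
  {"xyz":[0,0,1.5],"angular":[0,0,0],"claw":5},
  {"xyz":[0,0,1],"angular":[0,0,0],"claw":5},
  {"xyz":[0,0,0],"angular":[0,0,0],"claw":5},
  {"xyz":[0,0,0],"angular":[0,0,0],"claw":2.5},
  {"xyz":[0,0,0],"angular":[0,0,0],"claw":2.5},
  {"xyz":[0,0,0],"angular":[0,0,0],"claw":2.5},
  {"xyz":[0,0,0],"angular":[0,0,0],"claw":2.5},
  {"xyz":[0,0,0],"angular":[0,0,0],"claw":2.5},
], force=15)

```text
t: 41.0
eef_pos: [0.6701, 0.1147, 0.2686]
ee_rot: [3.14, 0.002, -2.755]
force: [-2.3, 5.8, 3.4]
width: 0.0296
gripper_force: 15.0
```

>>> servo_tool([
  {"xyz":[0,0.1,0],"angular":[0,0,-4],"claw":2.5},
  {"xyz":[0,0,0],"angular":[0,0,-8],"claw":2.5},
  {"xyz":[0,0,0],"angular":[0,0,-8],"claw":2.5},
  {"xyz":[0,0,0],"angular":[0,0,-8],"claw":2.5},
  {"xyz":[0,0,0],"angular":[0,0,-8],"claw":2.5},
  {"xyz":[0,0,0],"angular":[0,0,-8],"claw":2.5},
  {"xyz":[0,0,0],"angular":[0,0,-8],"claw":2.5},
  {"xyz":[0,0,0],"angular":[0,0,-8],"claw":2.5},
  {"xyz":[0,0,0],"angular":[0,0,-8],"claw":2.5},
  {"xyz":[0,0,0],"angular":[0,0,-8],"claw":2.5},
  {"xyz":[0,0,0],"angular":[0,0,-8],"claw":2.5},
  {"xyz":[0,0,0],"angular":[0,0,-8],"claw":2.5},
  {"xyz":[0,0,0],"angular":[0,0,-8],"claw":2.5},
  {"xyz":[0,0,0],"angular":[0,0,-8],"claw":2.5},
  {"xyz":[0,0,0],"angular":[0,0,-8],"claw":2.5},
  {"xyz":[0,0,0],"angular":[0,0,-8],"claw":2.5},
  {"xyz":[0,0,0],"angular":[0,0,-8],"claw":2.5},
  {"xyz":[0,0,0],"angular":[0,0,-4],"claw":2.5},
  {"xyz":[0,0,0],"angular":[0,0,0],"claw":2.5},
])

```text
t: 42.9
eef_pos: [0.6701, 0.1148, 0.2687]
ee_rot: [-3.14, -0.001, -0.381]
force: [-1.3, 3.3, 3.7]
width: 0.0296
gripper_force: 15.0
```

```bash
cat > sun.py <<'E'
from knob import *
def sun():
    "offset spot-ring in ring frame (mm), from the side and top cameras"
    for n in('side','top'):
        f=grab(n); h=cv2.cvtColor(f['color'],cv2.COLOR_BGR2HSV)
        rp=proj(f,(.747,-.144,.05)).astype(int)
        m=cv2.inRange(h,(22,60,110),(38,255,255)); 
        n_,l,st,ce=cv2.connectedComponentsWithStats(m)
        for i in range(1,n_):
            if st[i,4]>60 and np.linalg.norm(ce[i]-rp)<50:
                d=(at(f,*ce[i],.05)-at(f,*RP[n],.05))*1000
                e=np.array([np.sin(.08),-np.cos(.08)]); g=np.array([np.cos(.08),np.sin(.08)])
                print(n,ce[i].round(1),st[i].tolist(),'ring x,y mm',(d[:2]@e).round(1),(d[:2]@g).round(1))
RP={'top':(200+445/4-.4,90+188/4-.4),'side':(502/1.5625,420.5/1.5625)}
E
python3 - <<'E'
from sun import *
sun(); plan(.6701,.1147,.267)
E
```

```text
side [330.8 263.3] [322, 256, 19, 16, 216] ring x,y mm -15.1 38.2
top [306.6 126.3] [299, 119, 16, 16, 196] ring x,y mm -12.5 40.0
t 43.0 p [0.6701 0.1148 0.2686] rpy [-3.14e+00 -1.00e-03 -3.84e-01] q [ 0.46  0.36  0.05 -0.   -1.27  0.73] F [-1.   3.9  5. ] w 0.0298 
 shift cm [-0.    0.01  0.16] turn None
```

>>> servo_tool([
  {"xyz":[0,0,0],"angular":[0,0,0],"claw":5},
  {"xyz":[0,0,0],"angular":[0,0,0],"claw":5},
  {"xyz":[0,0,0],"angular":[0,0,0],"claw":5},
  {"xyz":[0,0,-2],"angular":[0,0,0],"claw":5},
  {"xyz":[0,0,-3],"angular":[0,0,0],"claw":5},
  {"xyz":[0,0,-3],"angular":[0,0,0],"claw":5},
  {"xyz":[-1.4,-2.7,0],"angular":[0,0,0],"claw":5},
  {"xyz":[-1.4,-2.7,0],"angular":[0,0,0],"claw":5},
  {"xyz":[-1.3,-2.6,0],"angular":[0,0,0],"claw":5},
  {"xyz":[0,0,0],"angular":[0,0,0],"claw":5},
  {"xyz":[0,0,0],"angular":[0,0,0],"claw":5},
])

```text
t: 44.1
eef_pos: [0.6614, 0.2042, 0.347]
ee_rot: [3.141, 0.001, -0.381]
force: [0.5, -0.5, 0.0]
width: 0.05
gripper_force: 0.0
```

```bash
python3 - <<'E'
from sun import *
f=grab('wrist'); sun()
for c,st in blob(f,(105,130,60),(125,255,255),100): print(c,st,at(f,*c,.268).round(4))
for c,st in blob(f,(5,150,100),(16,255,255),100): print('or',c,st,at(f,*c,.268).round(4))
plan(.662,.204,.267)
E
```

```text
side [330.7 263.3] [322, 256, 18, 16, 215] ring x,y mm -15.2 38.1
top [306.6 126.4] [299, 119, 16, 16, 198] ring x,y mm -12.4 39.9
[253.9 206.8] [229, 180, 49, 55, 1842] [0.6649 0.2039 0.268 ]
or [382.7 150.4] [352, 122, 60, 57, 2036] [0.6698 0.1148 0.268 ]
or [491.5 159.7] [470, 148, 41, 30, 633] [0.6385 0.0534 0.268 ]
or [410.4 198.5] [392, 182, 38, 34, 867] [0.6321 0.1066 0.268 ]
or [364.1 218.6] [347, 203, 36, 33, 821] [0.6296 0.1386 0.268 ]
or [427.4 238.7] [409, 227, 38, 23, 601] [0.5995 0.1031 0.268 ]
t 44.25 p [0.6617 0.2029 0.3475] rpy [ 3.141 -0.    -0.383] q [ 0.58  0.35  0.22  0.   -1.44  0.61] F [0.1 0.9 0.2] w 0.0502 
 shift cm [-0.01 -0.11  8.05] turn None
```

>>> servo_tool([
  {"xyz":[0.1,-0.1,2],"angular":[0,0,0],"claw":5},
  {"xyz":[0,0,2.5],"angular":[0,0,0],"claw":5},
  {"xyz":[0,0,2],"angular":[0,0,0],"claw":5},
  {"xyz":[0,0,1.4],"angular":[0,0,0],"claw":5},
  {"xyz":[0,0,0],"angular":[0,0,0],"claw":5},
  {"xyz":[0,0,0],"angular":[0,0,0],"claw":2.5},
  {"xyz":[0,0,0],"angular":[0,0,0],"claw":2.5},
  {"xyz":[0,0,0],"angular":[0,0,0],"claw":2.5},
  {"xyz":[0,0,0],"angular":[0,0,0],"claw":2.5},
  {"xyz":[0,0,0],"angular":[0,0,0],"claw":2.5},
], force=15)

```text
t: 45.25
eef_pos: [0.6634, 0.2046, 0.2698]
ee_rot: [-3.14, -0.001, -0.382]
force: [0.1, 0.1, 3.7]
width: 0.0291
gripper_force: 15.0
```

>>> servo_tool([
  {"xyz":[0,0,0],"angular":[0,0,4],"claw":2.5},
  {"xyz":[0,0,0],"angular":[0,0,8],"claw":2.5},
  {"xyz":[0,0,0],"angular":[0,0,8],"claw":2.5},
  {"xyz":[0,0,0],"angular":[0,0,8],"claw":2.5},
  {"xyz":[0,0,0],"angular":[0,0,8],"claw":2.5},
  {"xyz":[0,0,0],"angular":[0,0,8],"claw":2.5},
  {"xyz":[0,0,0],"angular":[0,0,8],"claw":2.5},
  {"xyz":[0,0,0],"angular":[0,0,8],"claw":2.5},
  {"xyz":[0,0,0],"angular":[0,0,8],"claw":2.5},
  {"xyz":[0,0,0],"angular":[0,0,8],"claw":2.5},
  {"xyz":[0,0,0],"angular":[0,0,4],"claw":2.5},
  {"xyz":[0,0,0],"angular":[0,0,0],"claw":2.5},
])

```text
t: 46.45
eef_pos: [0.6631, 0.2045, 0.2697]
ee_rot: [-3.14, 0.001, -1.779]
force: [-1.4, 0.1, 5.4]
width: 0.0295
gripper_force: 15.0
```

```bash
python3 - <<'E'
from sun import *
sun(); plan(.662,.204,.267)
E
```

```text
side [325.8 265.9] [317, 259, 18, 15, 216] ring x,y mm -8.9 18.5
top [308.7 131.3] [301, 124, 16, 16, 194] ring x,y mm -6.3 20.6
t 46.55 p [0.6631 0.2045 0.2697] rpy [-3.140e+00  1.000e-03 -1.776e+00] q [ 0.58  0.38  0.09  0.   -1.28 -0.79] F [-0.5  0.7  6.5] w 0.0297 
 shift cm [0.07 0.1  0.27] turn None
```

>>> servo_tool([
  {"xyz":[0,0,0],"angular":[0,0,8],"claw":2.5},
  {"xyz":[0,0,0],"angular":[0,0,8],"claw":2.5},
  {"xyz":[0,0,0],"angular":[0,0,8],"claw":2.5},
  {"xyz":[0,0,0],"angular":[0,0,8],"claw":2.5},
  {"xyz":[0,0,0],"angular":[0,0,8],"claw":2.5},
  {"xyz":[0,0,0],"angular":[0,0,8],"claw":2.5},
  {"xyz":[0,0,0],"angular":[0,0,8],"claw":2.5},
  {"xyz":[0,0,0],"angular":[0,0,8],"claw":2.5},
  {"xyz":[0,0,0],"angular":[0,0,8],"claw":2.5},
  {"xyz":[0,0,0],"angular":[0,0,4],"claw":2.5},
  {"xyz":[0,0,0],"angular":[0,0,0],"claw":2.5},
])

```text
t: 47.65
eef_pos: [0.663, 0.2047, 0.2697]
ee_rot: [3.141, 0.001, -3.105]
force: [-2.2, 0.4, 6.7]
width: 0.0297
gripper_force: 15.0
```

```bash
python3 - <<'E'
from sun import *
sun(); plan(.662,.204,.267)
S=grab('side');a=S['color'][185:315,215:370]; a=cv2.resize(a,(620,520),interpolation=cv2.INTER_CUBIC); cv2.imwrite('pics/w9.png',cv2.convertScaleAbs(a,alpha=1.3))
E
```

```text
side [320.5 268.5] [312, 261, 18, 16, 225] ring x,y mm -2.9 -1.6
top [310.6 136.7] [303, 129, 16, 16, 196] ring x,y mm -0.8 -0.3
t 47.75 p [0.663  0.2046 0.2697] rpy [ 3.141e+00  1.000e-03 -3.103e+00] q [ 0.58  0.38  0.09  0.   -1.28 -2.11] F [-2.7  1.4  5.9] w 0.0294 
 shift cm [ 0.1  -0.06  0.27] turn None
```

View pics/w9.png

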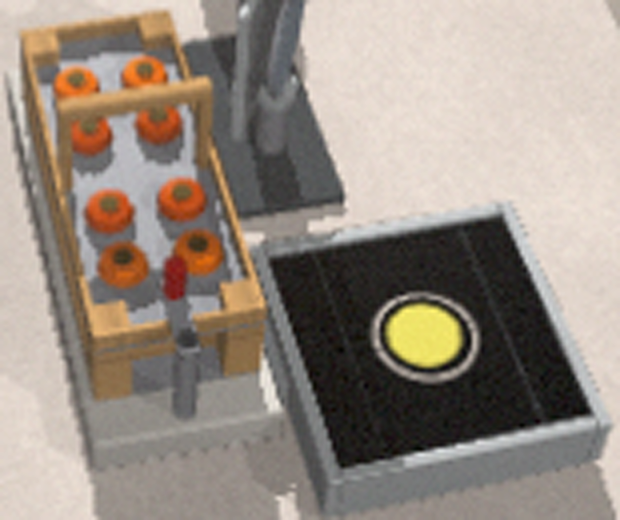

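The patch lies centred inside the ring. The tray is flush on its posts, and the latch is over the rim with its knob at (176,278). Now release and back off.

>>> servo_tool([
  {"xyz":[0,0,0],"angular":[0,0,0],"claw":5},
  {"xyz":[0,0,0],"angular":[0,0,0],"claw":5},
  {"xyz":[0,0,0],"angular":[0,0,0],"claw":5},
  {"xyz":[0,0,-2],"angular":[0,0,0],"claw":5},
  {"xyz":[0,0,-3],"angular":[0,0,0],"claw":5},
  {"xyz":[0,0,-3],"angular":[0,0,0],"claw":5},
  {"xyz":[0,0,-2],"angular":[0,0,0],"claw":5},
  {"xyz":[0,0,0],"angular":[0,0,0],"claw":5},
  {"xyz":[0,0,0],"angular":[0,0,0],"claw":5},
])

```text
t: 48.7
eef_pos: [0.6628, 0.2044, 0.3684]
ee_rot: [3.141, 0.0, -3.105]
force: [-0.6, 0.4, -0.4]
width: 0.0503
gripper_force: 0.0
```

```bash
python3 - <<'E'
from sun import *
sun(); plan(.662,.204,.267)
S=grab('side'); T=grab('top')
for c,st in blob(S,(174,150,60),(180,255,255),8)+blob(S,(0,170,60),(3,255,255),8): print(c,at(S,*c,.156).round(4))
print('closed pred',proj(S,(.5399,-.1315,.156)))
c,s=np.cos(.077),np.sin(.077)
for n,f in(('S',S),('T',T)):   # rim corners predicted when seated (z=.126)
    im=f['color'].copy()
    p=[proj(f,(.5288+c*x-s*y,.013+s*x+c*y,.126)) for x,y in((-.0675,-.1675),(.0675,-.1675),(.0675,.1675),(-.0675,.1675))]
    big=cv2.resize(im,None,fx=4,fy=4,interpolation=cv2.INTER_CUBIC)
    cv2.polylines(big,[(np.array(p)*4+2).astype(np.int32)],True,(0,255,0),1)
    q=np.mean(p,0)*4; x0,y0=int(q[0])-200 if n=='S' else int(q[0])-200,int(q[1])-250
    cv2.imwrite('pics/f_%s.png'%n,big[y0:y0+500,x0:x0+400])
cv2.imwrite('pics/fin.png',np.hstack([cv2.imread('pics/f_S.png'),cv2.imread('pics/f_T.png')]))
E
```

```text
side [320.5 268.5] [312, 261, 18, 16, 224] ring x,y mm -3.0 -1.6
top [310.6 136.7] [303, 129, 16, 16, 198] ring x,y mm -0.9 -0.5
t 48.8 p [0.6625 0.2043 0.3671] rpy [-3.141e+00 -2.000e-03 -3.105e+00] q [ 0.58  0.35  0.26 -0.   -1.48 -2.11] F [ 0.2  0.3 -1. ] w 0.05 
 shift cm [ 0.03 -0.02 10.01] turn None
[273.2 145.8] [0.6768 0.3698 0.156 ]
[258.5 253.8] [ 0.5423 -0.1334  0.156 ]
closed pred [257.61525391 253.3734961 ]
```

View pics/fin.png

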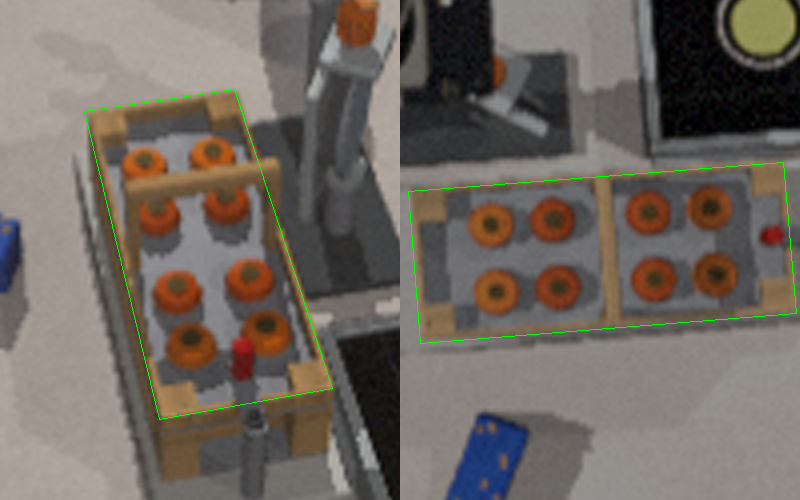

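The tray rim matches its fully-home outline in both views. The latch knob at (258.5,253.8) is within a pixel of its closed position, and the sun patch is 1 to 3 mm off the ring centre. Handing in.

```bash
python3 -c "
from station import order
print(order.job_done())"
```

```text
the job is handed in; nothing more can be done
None
```

I handed the job in at about 49 s on the robot's clock: both meju blocks lie in their own bays, the persimmon tray is seated and latched, and the sunlight patch is inside the ring; the hand-in gave no verdict.

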